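# Fetch the round stamp from the clamped stamp chest

## Task

I want to print round marks next, so please fetch the stamp with the round foot from the clear-lidded plywood chest. First swing the clamp lever off the lid, all the way round to its end, and then lift the lid by its handle until it is fully open on its stop, and leave it so. Then take the round stamp out, set it down gently, upright and in the middle of the metal banding wheel, and leave the other stamps in the chest and everything else where it is.

Things in the scene. Friction and masses are not known exactly. Their poses are not given: they have to be found in the camera images.
- chest: Plywood chest fixed to the table: open box 200 (x) by 320 (y) by 100 mm high, walls and floor 8 mm, origin under its centre on the table; its -x side is its front, towards the robot. On its right (-y) side a wooden clamp block 50 by 44 mm, 103 mm high, centred at y = -195 mm, carries the clamp lever.
- chest_floor (a point): Centre of the chest's inner floor, 8 mm above the table. 38 mm behind it (62 mm in front of the hinge line) three wooden stamps stand in a row along y, at -90, 0 and +90 mm, in any order. The open lid slopes forward over them, so the gripper has to reach in leaning, from the front.
- lid (a joint): Angle of the clear plastic lid about its hinge along the chest's far (+x) top edge, rad: 0 shut, 1.15 fully open on its stop (66 degrees, still leaning towards the robot). The hinge is stiff: the lid stays where it is left. Lid 200 by 320 by 6 mm, 0.25 to 0.45 kg; it cannot rise while the clamp lever lies over it.
- lid_hinge (a point): Point on the hinge axis of the lid, at the middle of the chest's far top edge, 100 mm above the table; it turns with the lid, its y axis along the hinge.
- lid_handle (a point): Middle of the lid's handle: a round dark steel bar 10 mm in diameter, 90 mm long along the chest's y, 40 mm above the lid's underside (34 mm above its upper face), 170 mm from the hinge line and 30 mm from the lid's front edge.
- lever (a joint): Angle of the steel clamp lever about its upright pivot, rad: 0 shut, lying across over the lid's edge and pointing to the chest's +y; it swings anticlockwise seen from above, towards the chest's front, to 1.7 fully open, clear of the lid. Stays where it is left.
- lever_pivot (a point): Point on the lever's upright pivot axis at the height to grip the knob, 136 mm above the table.
- lever_knob (a point): Black upright round knob on the lever's end, 16 mm in diameter, 75 mm from the pivot axis; the point is at its axis 8 mm below its upper end. The knob rises 35 mm from the lever's top face, which is 116 mm above the table (10 mm above the lid).
- stamp_round: Dark wooden stamp with the round foot, the one to fetch: foot 52 mm in diameter and 14 mm high, upright round stem 24 mm in diameter, 85 mm high over all, 90 g; origin under the centre of the foot, z up the stem. It stands on the chest's floor, 8 mm above the table.
- stamp_grip (a point): Point on the axis of the round stamp's stem, 65 mm above its underside: a good place to grip.
- stamp_square: Bystander: the same stamp with a square foot, 46 by 46 mm; origin under its foot.
- stamp_oblong: Bystander: the same stamp with an oblong foot, 64 by 30 mm; origin under its foot.
- wheel: Banding wheel fixed to the table: metal disc 180 mm in diameter, its top face 50 mm above the table; origin under its centre on the table.
- wheel_top (a point): Centre of the banding wheel's top face.
- jar: Bystander: jar with a yellow cap, 86 mm in diameter, 100 mm high.
- tubs: Bystander: two stacked tubs with orange lids, 106 by 106 mm, 108 mm high.
- brush: Bystander: brush lying flat on the table to the right of the chest's front.
Things that resemble listed ones, but are neither listed nor needed, are in the scene too. Of the things shaped like the wheel, the metal one is meant.

How it is judged:
By the outcome, as a careful person would: the job done as asked, in the order asked, and still so for the second after the job is handed in, with the robot touching nothing.
It also fails if it takes over 64 s, if anything falls off the work surface, if the arm or the gripper's body presses on something with over 40 N, if the wrist force passes 120 N, or if a joint passes its speed limit or range.

## Robot

A 6-joint arm with a two-finger parallel gripper is mounted at the origin on the work surface. World frame = base frame: x ahead of the robot, y to its left, z up, the work surface at z = 0. Lengths are in mm, angles in rad, forces in N, time in s.
With the tool pointing down it reaches from about 400 to 925 mm from the base axis. Payload 12.5 kg.
Tool frame: the origin (TCP) lies on the centre line of the jaws, within the pads' length; the fingertips stand 14 mm ahead of it and the grasp point (between the pads) lies 5 mm behind it; z points along the fingers, y is the direction in which the jaws open and shut (so a half turn about z gives the same grasp; the last joint's range is limited). The gripper opens to 95 mm and grips with 3 to 60 N. Pads are 20 mm wide; open, the fingers measure 119 mm over their backs; the gripper's body (75 mm by 180 mm) begins 59 mm behind the grasp point.
Start: joints at [1.076, 0.491, 1.559, -0, 1.092, -0.106], TCP at [236.908, 578.377, 228.661] pointing down, gripper open.
Joint ranges: [-3.1, 3.1], [-0.84, 2.19], [0.05, 2.79], [-1.13, 4.28], [0.06, 2.93], [-2.69, 2.69]. Speed limits (rad/s): [2.22, 2.22, 2.79, 3.14, 3.14, 3.14].

## Interface

Orientations are given as [roll, pitch, yaw] about the fixed x, y, z axes, in that order (R = Rz(yaw) Ry(pitch) Rx(roll)).
In Python, from cell import * gives the robot as it stands.
- The arm moves only by the tool play_rows, never from a script. Its argument "moves" is a list of rows, each a list of 7 numbers: the shift along the tool's x, y, z in m, then the turn, a rotation vector about the tool's x, y, z in rad, then the opening in per cent of the stroke, from 0 (shut) to 100 (fully open). In form: [[tx, ty, tz, ax, ay, az, claw], ...]. A call has 1 to 8 rows; each row shifts and turns the pose as measured when the row begins, along the tool's axes as they then stand; what a row does not reach is not made up. A row lasts 1/10 s, in which the tool goes at most 50 mm and 8.59 degrees, less where a joint would pass 70% of its speed; a pose out of reach is approached as far as the arm can. A call is refused whole if a number of a shift passes 0.05 or a number of a turn 0.15, either way. A call with a gripper value outside its range is refused whole. The fingers move at their own pace and stop on an object; the grip force is fixed at half the most. Time passes only in rows, so rows that do not move let the fingers close. It gives the time, the measured TCP pose, the force and the opening at its end, in the units of the state.
- state(): the state, without advancing time (a new reading comes with each control period).
- read_camera(name): name is "scene" or "top" or "wrist"; returns a dict with "img" (480x640x3 uint8, red, green, blue), "fx", "fy", "cx", "cy" (pixels), "R" (3x3) and "t" (3): a world point X has camera coordinates R X + t. Camera axes: x right, y down, z forward; pixel columns grow to the right and rows downward; lengths in mm; the calibration is good to about 2 mm. A picture is of the moment at which its call begins. There is no depth.
- job_done(): hands the job in, once; it reports no verdict.
The state is a dict: "t": time; "joints": joint angles; "qvel": joint speeds; "tau": joint torques, N m; "eef_pos": TCP position; "tcp_rot": TCP orientation; "ft_force": force on the tool from outside, world axes, zero at the start; "moment": the same for the moment, N m; "opening": opening from 0.0 (shut) to 1.0 (fully open).
Only numpy, scipy, OpenCV 4.12 (cv2) and the standard library are available. Lean on these libraries where they do the work, as an engineer would, in place of code of your own. Each camera call takes 0.05 s, during which the arm holds its last target.

## Working session

There is one attempt and no reset: what is moved stays moved. The work goes in short steps, Python scripts to look and compute and a tool call to move; the robot and the scene stay as the last step left them, time stands still between calls to the robot, and variables do not carry over. Pictures are saved under pics/ and viewed, and the job is handed in when it is done.

Besides the shell and the picture viewer there is one more tool, called after ">>>" as name(argument=value, ...) on one line, values as JSON. play_rows: Moves the arm, as the interface text tells. Its arguments: {"type":"object","properties":{"moves":{"type":"array"}},"required":["moves"]}

```bash
ls; mkdir -p pics; python3 - <<'E'
from cell import *
import cv2
s=state()
for k in s: print(k,s[k])
for n in("scene","top","wrist"):
    c=read_camera(n); cv2.imwrite(f"pics/a_{n}.png",c["img"][:,:,::-1]); print(n,c["fx"],c["cx"],c["cy"],c["R"],c["t"])
E
```

```text
pics
t 0.0
joints [ 1.07637524e+00  4.91554112e-01  1.55947474e+00 -5.94642461e-06
  1.09166832e+00 -1.05564560e-01]
qvel [-0.00051985 -0.00058143 -0.00069912  0.00064558  0.00046696 -0.00013709]
tau [ 3.00042148e-04 -6.12660670e+01 -2.58171684e+01  6.91851508e-02
  4.83534706e-02 -9.80039704e-05]
eef_pos [236.80519675 578.1498176  228.05640867]
tcp_rot [-3.14049373e+00 -1.11137163e-04  2.75273881e+00]
ft_force [-0.9911265  -0.57196208  0.31422512]
moment [ 0.0406413  -0.012985    0.03915769]
opening 1.0005200583966987
scene 447.8217593170568 315.8664114936094 244.64841660008713 [[-0.78679331  0.61714324  0.00951311]
 [ 0.47876327  0.61995576 -0.62164346]
 [-0.38954077 -0.48455039 -0.78324256]] [ 401.21642964 -219.3622124  1584.44286621]
top 552.5254055571563 314.6426589973308 243.08390202814596 [[ 0.01541135 -0.99976187  0.01544949]
 [-0.9932716  -0.01708134 -0.11454154]
 [ 0.11477816 -0.0135803  -0.99329832]] [  43.13176202  551.6853204  1655.47005793]
wrist 396.7249717077452 315.3037880518298 245.64868433949957 [[ 3.79153810e-01  9.25333512e-01 -5.29629592e-04]
 [ 8.91279365e-01 -3.65046214e-01  2.69002519e-01]
 [ 2.48723707e-01 -1.02465378e-01 -9.63139327e-01]] [-623.2357266   -30.10131452  390.99359114]
```

View pics/a_scene.png

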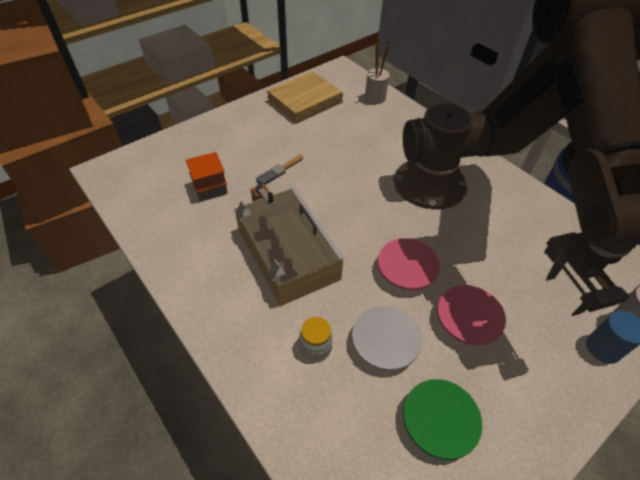

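View pics/a_top.png

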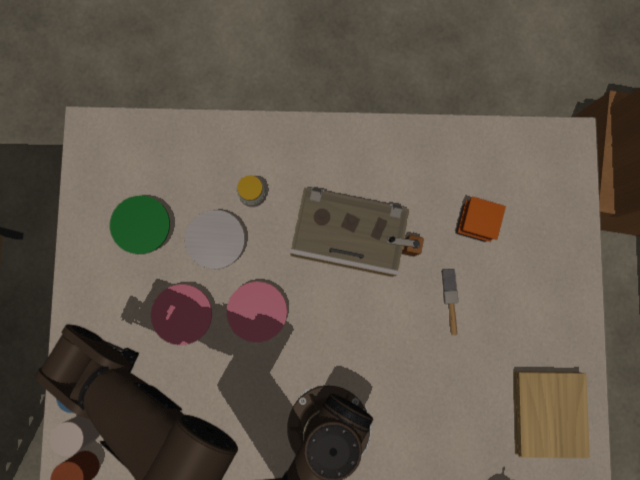

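View pics/a_wrist.png

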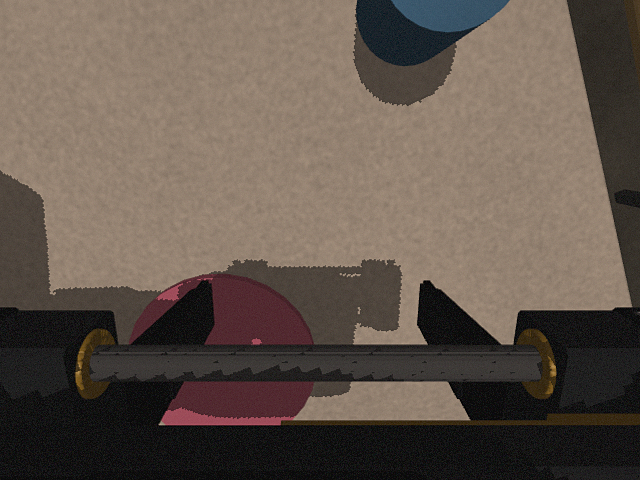

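The scene view shows the chest at (290,245) and four coloured discs plus a grey metal one at (387,338). The top view shows the chest at (350,230), the clamp at (405,242), the grey wheel at (216,239), and the stamps at (322,216), (350,223) and (379,228).

```bash
python3 - <<'E'
import cv2
a=cv2.imread("pics/a_top.png")[170:290,170:450]; cv2.imwrite("pics/b_top.png",cv2.resize(a,None,fx=2.85,fy=2.85,interpolation=cv2.INTER_CUBIC))
a=cv2.imread("pics/a_scene.png")[150:390,220:430]; cv2.imwrite("pics/b_scene.png",cv2.resize(a,None,fx=2.5,fy=2.5,interpolation=cv2.INTER_CUBIC))
E
```

```text
(no output)
```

View pics/b_top.png

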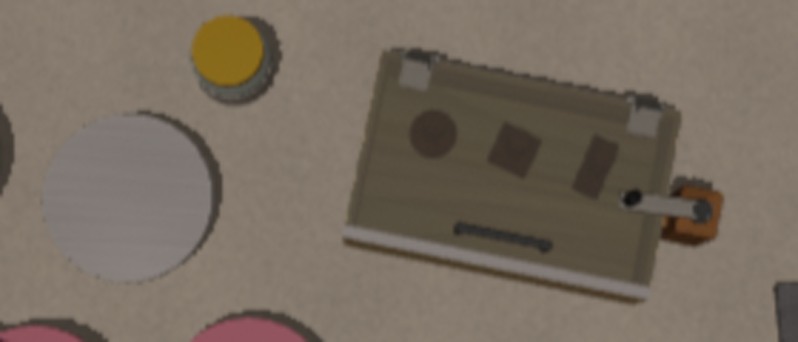

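View pics/b_scene.png

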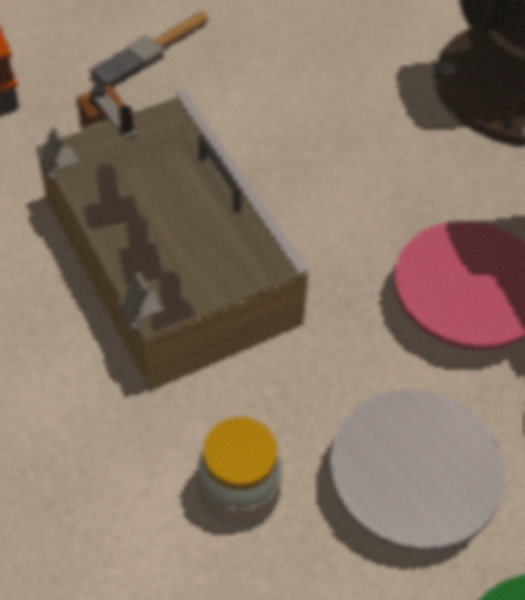

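```bash
cat > h.py <<'E'
import numpy as np, cv2
from scipy.spatial.transform import Rotation as Ro
def ray(c,u,v):
    d=np.array([(u-c["cx"])/c["fx"],(v-c["cy"])/c["fy"],1.]); R=np.array(c["R"]); return -R.T@np.array(c["t"]), R.T@d
def onz(c,u,v,z):
    o,d=ray(c,u,v); return o+d*(z-o[2])/d[2]
def proj(c,X):
    p=np.array(c["R"])@np.array(X,float)+c["t"]; return c["fx"]*p[0]/p[2]+c["cx"], c["fy"]*p[1]/p[2]+c["cy"]
def tri(rs):
    A=0;b=0
    for o,d in rs:
        d=d/np.linalg.norm(d); P=np.eye(3)-np.outer(d,d); A=A+P; b=b+P@o
    X=np.linalg.solve(A,b); return X,[np.linalg.norm((np.eye(3)-np.outer(d,d)/(d@d))@(X-o)) for o,d in rs]
E
python3 - <<'E'
from h import *
from cell import *
t=read_camera("top"); s=read_camera("scene")
T=lambda u,v,k=2.85:(170+(u+.5)/k-.5,170+(v+.5)/k-.5)
S=lambda u,v:(220+(u+.5)/2.5-.5,150+(v+.5)/2.5-.5)
P=lambda n,a,z:print(n,onz(t,*T(*a),z).round(1))
P("knobtop",(632,197),151);P("pivottop",(703,210),120)
P("h1",(459,229),140);P("h2",(547,245),140);
P("round",(433,133),22);P("sq",(514,150),22);P("obl",(596,167),22)
P("lidfrontL",(344,232),106);P("lidfrontR",(650,290),106)
# wheel by colour
im=t["img"].astype(int); sc=s["img"].astype(int)
for c,im,z in((t,t["img"],50),(s,s["img"],50)):
    hsv=cv2.cvtColor(im,cv2.COLOR_RGB2HSV); 
    m=((hsv[...,1]<32)&(hsv[...,2]>100)).astype(np.uint8)*255
    m=cv2.morphologyEx(m,cv2.MORPH_OPEN,np.ones((5,5)))
    for q in cv2.findContours(m,cv2.RETR_EXTERNAL,cv2.CHAIN_APPROX_NONE)[0]:
        if cv2.contourArea(q)>1500:
            e=cv2.fitEllipse(q); print("wheel",e,onz(c,*e[0],50).round(1))
print("tri knobtop",tri([ray(t,*T(632,197)),ray(s,*S(126,110))]))
print("tri h mid",tri([ray(t,*T(503,237)),ray(s,*S(221,174))]))
E
```

```text
knobtop [ 553.1 -164.4  151. ]
pivottop [ 544.9 -241.6  120. ]
h1 [519.2   7.4 140. ]
h2 [504.6 -80.9 140. ]
round [635.5  31.8  22. ]
sq [618.4 -56.2  22. ]
obl [ 601.4 -145.2   22. ]
lidfrontL [517.7 123.4 106. ]
lidfrontR [ 463.5 -189.7  106. ]
wheel ((214.22116088867188, 239.08103942871094), (57.560829162597656, 58.85515594482422), 51.36872100830078) [555.7 355.1  50. ]
wheel ((386.5098876953125, 337.48468017578125), (60.602657318115234, 69.14478302001953), 112.33707427978516) [559.7 357.6  50. ]
wheel ((323.8487854003906, 25.270444869995117), (59.18113708496094, 111.83505249023438), 75.05430603027344) [ -363.3 -1050.6    50. ]
tri knobtop (array([ 553.76241409, -164.95515738,  152.10605794]), [np.float64(1.0511350832597466), np.float64(1.0511350832598485)])
tri h mid (array([512.64141937, -37.01859742, 124.2133799 ]), [np.float64(1.1690657986655584), np.float64(1.169065798665659)])
```

Things the target could be confused with, all in the enlarged top crop:

| Wanted | Candidates (pixel) | Choice |
|---|---|---|
| Round stamp | round foot (433,133), square (514,150), oblong (596,167) | round foot, the +y one |
| Wheel | grey metal (130,197), green, two red (in the full top view: (140,225), (182,314), (257,311)) | grey metal |
| Knob | (632,197), pivot bolt (703,210) | (632,197) |

The distances agree with the description. Handle to stamp row measures 108 mm, stamp spacing 90 mm and knob to pivot about 76 mm.

```bash
cat >> h.py <<'E'
O=np.array([581,-49.6,0]); YAW=-0.181
def ch(x,y,z): c,s=np.cos(YAW),np.sin(YAW); return O+[c*x-s*y,s*x+c*y,z]
def Rt(st): return Ro.from_euler("xyz",st["tcp_rot"])
def plan(st,pos=None,R=None):
    T=Rt(st)
    if R is not None: print("rotvec tool",(T.inv()*R).as_rotvec().round(3))
    if pos is not None: print("shift tool now m",(T.inv().apply(np.array(pos)-st["eef_pos"])/1000).round(4)," in target frame",None if R is None else (R.inv().apply(np.array(pos)-st["eef_pos"])/1000).round(4))
def show(st): print("t",round(st["t"],2),"pos",st["eef_pos"].round(1),"rot",np.round(st["tcp_rot"],3),"F",st["ft_force"].round(1),"op",round(st["opening"],3),"q",st["joints"].round(2))
E
python3 - <<'E'
from h import *
from cell import *
st=state();show(st)
w=read_camera("wrist"); C=-np.array(w["R"]).T@w["t"]
print("cam in tool",Rt(st).inv().apply(C-st["eef_pos"]).round(0))
R=Ro.from_euler("xyz",[np.pi,0,1.39])
plan(st,[553.5,-164.7,200],R)
E
```

```text
t 0.25 pos [236.8 578.3 228.4] rot [-3.141 -0.     2.753] F [-0.  -0.2 -0.3] op 0.999 q [ 1.08  0.49  1.56  0.    1.09 -0.11]
cam in tool [  76.   -1. -156.]
rotvec tool [-0.     0.     1.363]
shift tool now m [-0.5747 -0.5675  0.0286]  in target frame [-0.6739  0.4451  0.0284]
```

>>> play_rows(moves=[[0,0,0,0,0,0.136,100],[0,0,0,0,0,0.136,80],[0,0,0,0,0,0.136,60],[0,0,0,0,0,0.136,40],[0,0,0,0,0,0.136,40],[0,0,0,0,0,0.136,40],[0,0,0,0,0,0.136,40],[0,0,0,0,0,0.136,40]])

```text
t: 1.1
eef_pos: [236.7, 578.0, 227.8]
tcp_rot: [-3.141, 0.001, 1.624]
ft_force: [0.2, 0.8, 0.1]
opening: 0.464
```

>>> play_rows(moves=[[0,0,0,0,0,0.117,40],[0,0,0,0,0,0.117,40],[-0.042,0.028,0,0,0,0,40],[-0.042,0.028,0,0,0,0,40],[-0.042,0.028,0,0,0,0,40],[-0.042,0.028,0,0,0,0,40],[-0.042,0.028,0,0,0,0,40],[-0.042,0.028,0,0,0,0,40]])

```text
t: 1.9
eef_pos: [350.4, 300.6, 226.7]
tcp_rot: [-3.142, 0.001, 1.381]
ft_force: [0.5, 0.1, -0.2]
opening: 0.403
```

>>> play_rows(moves=[[-0.042,0.028,0,0,0,0,40],[-0.042,0.028,0,0,0,0,40],[-0.042,0.028,0,0,0,0,40],[-0.042,0.028,0,0,0,0,40],[-0.042,0.028,0,0,0,0,40],[-0.042,0.028,0,0,0,0,40],[-0.042,0.028,0,0,0,0,40],[-0.042,0.028,0,0,0,0,40]])

```text
t: 2.7
eef_pos: [503.1, -69.5, 228.9]
tcp_rot: [3.137, -0.001, 1.381]
ft_force: [1.3, 1.2, -1.1]
opening: 0.402
```

```bash
python3 - <<'E'
from h import *
from cell import *
st=state();show(st)
plan(st,[553.5,-164.7,200],Ro.from_euler("xyz",[np.pi,0,1.39]))
E
```

```text
t 2.7 pos [503.1 -69.5 228.9] rot [ 3.137e+00 -1.000e-03  1.381e+00] F [ 1.3  1.2 -1.1] op 0.402 q [-0.27  0.32  1.84  0.    0.97 -0.08]
rotvec tool [ 0.005 -0.001 -0.009]
shift tool now m [-0.084   0.0673  0.0291]  in target frame [-0.0846  0.0667  0.0289]
```

>>> play_rows(moves=[[-0.042,0.033,0.015,0.005,0,-0.009,40],[-0.042,0.033,0.014,0,0,0,40],[0,0,0,0,0,0,40],[0,0,0,0,0,0,40]])

```text
t: 3.1
eef_pos: [548.5, -161.0, 202.3]
tcp_rot: [3.14, -0.0, 1.384]
ft_force: [-0.3, 0.7, -0.2]
opening: 0.401
```

```bash
python3 - <<'E'
from h import *
from cell import *
st=state();show(st)
plan(st,[553.5,-164.7,136],Ro.from_euler("xyz",[np.pi,0,1.39]))
w=read_camera("wrist"); cv2.imwrite("pics/c_wrist.png",w["img"][:,:,::-1])
print(proj(w,[553.5,-164.7,151]))
w=read_camera("scene"); cv2.imwrite("pics/c_scene.png",cv2.resize(w["img"][120:320,180:400,::-1],None,fx=3,fy=3))
E
```

```text
t 3.1 pos [ 548.5 -161.   202.3] rot [ 3.14  -0.     1.384] F [-0.3  0.7 -0.2] op 0.401 q [-0.4   0.44  1.72  0.    0.97 -0.22]
rotvec tool [ 0.001 -0.    -0.006]
shift tool now m [-0.0028  0.0055  0.0663]  in target frame [-0.0028  0.0056  0.0663]
(np.float64(326.68514037430066), np.float64(278.8528085496085))
```

View pics/c_wrist.png

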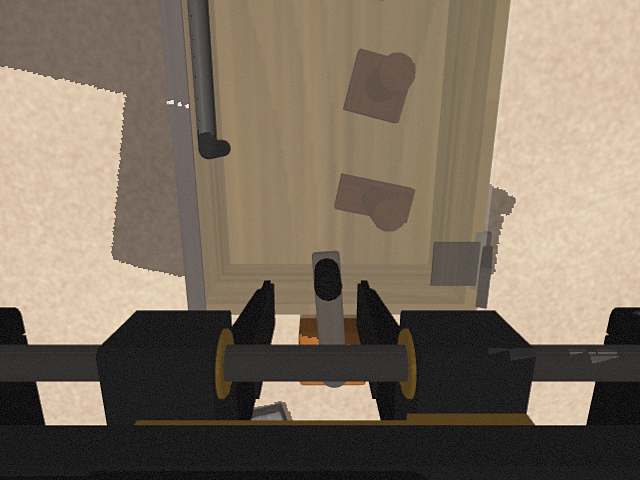

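View pics/c_scene.png

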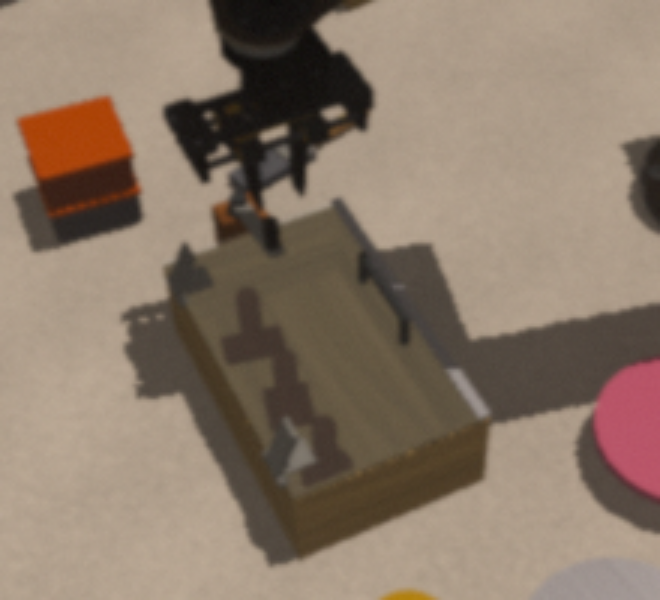

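The wrist picture shows the knob at (328,285), 6 px below the predicted point, so it lies about 3 mm further to -y. It sits between the open fingers. I descend.

>>> play_rows(moves=[[-0.005,0.005,0.01,0,0,-0.006,40],[-0.001,0.001,0.02,0,0,0,40],[0,0,0.02,0,0,0,40],[0,0,0.016,0,0,0,40],[0,0,0,0,0,0,0],[0,0,0,0,0,0,0],[0,0,0,0,0,0,0],[0,0,0,0,0,0,0]])

```text
t: 4.0
eef_pos: [554.5, -162.3, 137.1]
tcp_rot: [3.134, 0.001, 1.402]
ft_force: [1.0, -3.1, -8.2]
opening: 0.164
```

```bash
python3 - <<'E'
from h import *
from cell import *
st=state();show(st)
w=read_camera("wrist"); cv2.imwrite("pics/d_wrist.png",w["img"][:,:,::-1])
E
```

```text
t 4.0 pos [ 554.5 -162.3  137.1] rot [3.134e+00 1.000e-03 1.402e+00] F [ 1.  -3.1 -8.2] op 0.164 q [-0.4   0.53  1.78  0.    0.83 -0.23]
```

View pics/d_wrist.png

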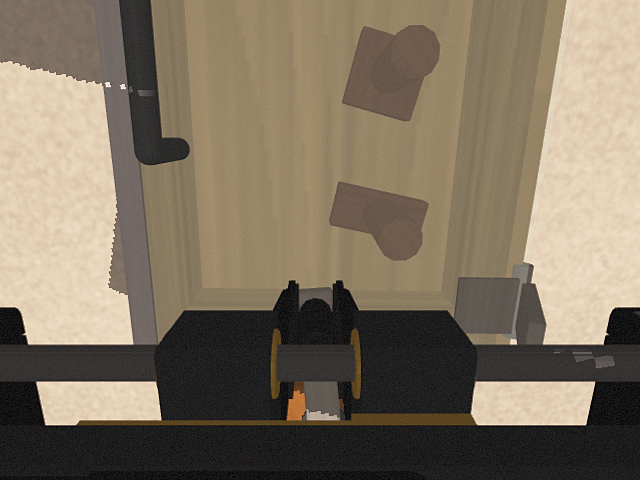

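Opening 0.164 is 15.6 mm, so the 16 mm knob is held. I swing it along a 75 mm arc.

>>> play_rows(moves=[[-0.001,-0.008,0,0,0,0,0],[-0.001,-0.008,0,0,0,0,0],[-0.003,-0.014,0,0,0,0,0],[-0.004,-0.007,0,0,0,0,0],[-0.005,-0.007,0,0,0,0,0]])

```text
t: 4.55
eef_pos: [508.9, -168.0, 137.0]
tcp_rot: [3.129, 0.001, 1.405]
ft_force: [2.3, 1.8, -4.7]
opening: 0.149
```

```bash
cat > lev.py <<'E'
from h import *
from cell import *
st=state();show(st)
P=np.array([543,-241.]); d=st["eef_pos"][:2]-P
a=np.arctan2(d[1],d[0])-np.pi/2-YAW
print("angle",a,"radius",np.hypot(*d), "moment",st["moment"].round(2))
E
python3 lev.py
```

```text
t 4.55 pos [ 508.9 -168.   137. ] rot [3.129e+00 1.000e-03 1.405e+00] F [ 2.3  1.8 -4.7] op 0.149 q [-0.44  0.48  1.88  0.    0.77 -0.28]
angle 0.6180060966423389 radius 80.54625212144437 moment [ 0.45 -0.06  0.12]
```

>>> play_rows(moves=[[-0.008,-0.004,0,0,0,0,0],[-0.008,-0.006,0,0,0,0,0],[-0.006,-0.005,0,0,0,0,0],[-0.006,-0.004,0,0,0,0,0]])

```text
t: 4.95
eef_pos: [481.0, -190.7, 137.4]
tcp_rot: [3.136, -0.004, 1.404]
ft_force: [1.4, 1.2, 0.3]
opening: 0.015
```

```bash
python3 lev.py; python3 - <<'E'
from h import *
from cell import *
w=read_camera("wrist"); cv2.imwrite("pics/e_wrist.png",w["img"][:,:,::-1])
E
```

```text
t 4.95 pos [ 481.  -190.7  137.4] rot [ 3.136 -0.004  1.404] F [1.4 1.2 0.3] op 0.015 q [-0.51  0.46  1.92  0.01  0.76 -0.35]
angle 1.0695447422436999 radius 79.83403354463312 moment [ 0.02 -0.13  0.03]
```

View pics/e_wrist.png

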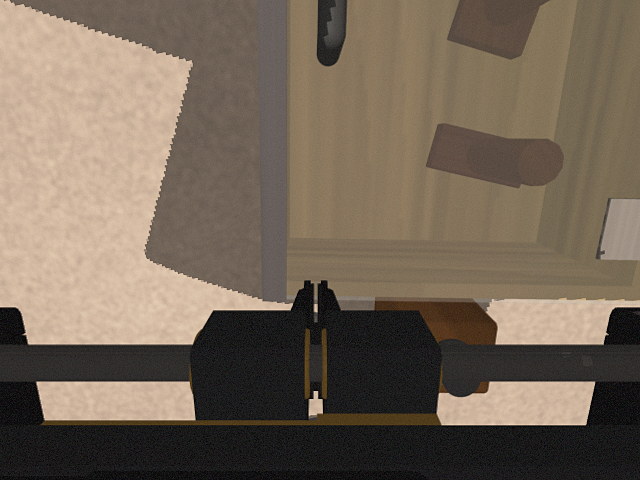

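The fingers closed to 0.015, so the knob slipped out sideways. I look from above to see where it lies.

```bash
python3 - <<'E'
from h import *
from cell import *
c=read_camera("scene"); cv2.imwrite("pics/f_scene.png",cv2.resize(c["img"][130:290,190:390,::-1],None,fx=4,fy=3.75))
c=read_camera("top"); cv2.imwrite("pics/f_top.png",cv2.resize(c["img"][180:300,300:460,::-1],None,fx=5,fy=5))
E
```

```text
(no output)
```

View pics/f_scene.png

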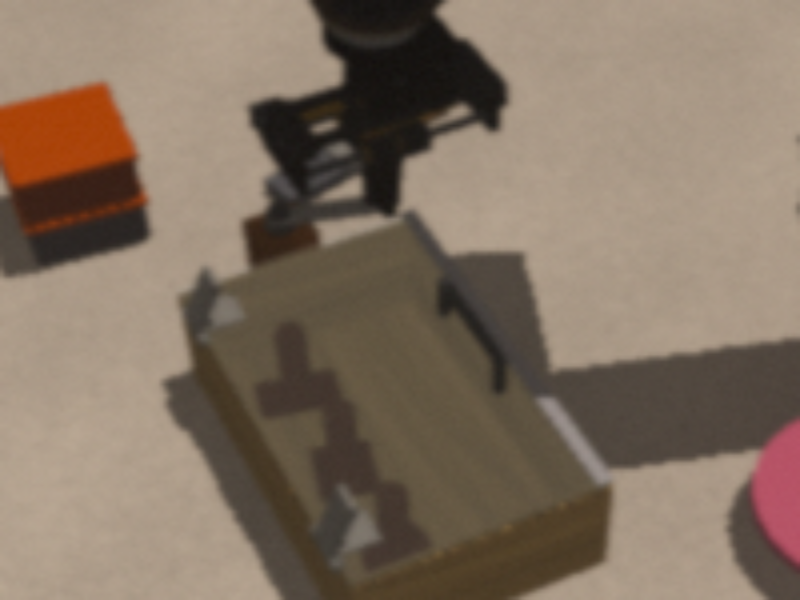

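View pics/f_top.png

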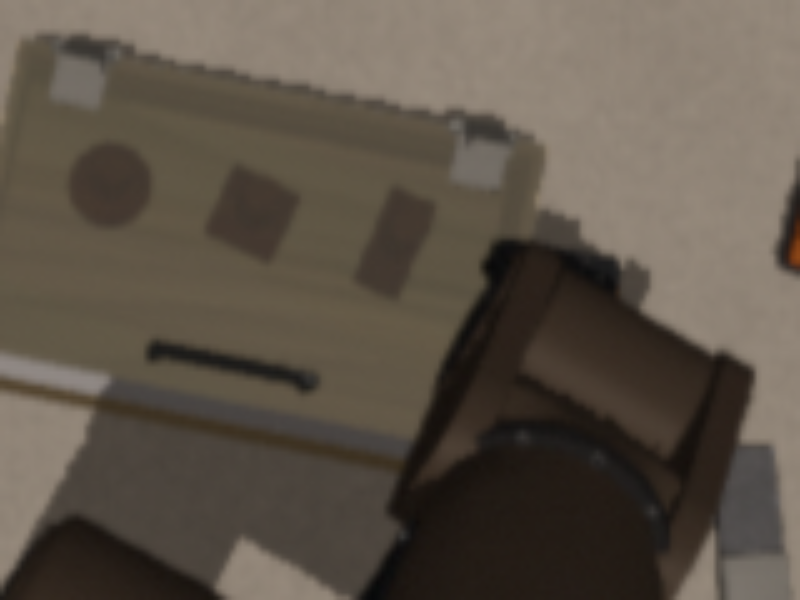

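The lever has swung most of the way, and the knob now sits just on the -y side of the closed fingers. I push it the rest of the way with the closed fingers.

>>> play_rows(moves=[[-0.006,-0.001,0,0,0,0,0],[-0.006,-0.001,0,0,0,0,0],[-0.006,-0.001,0,0,0,0,0],[-0.006,0,0,0,0,0,0]])

```text
t: 5.5
eef_pos: [474.0, -214.8, 137.3]
tcp_rot: [3.137, -0.004, 1.405]
ft_force: [-0.6, 2.3, -0.8]
opening: 0.007
```

```bash
python3 lev.py; python3 - <<'E'
from h import *
from cell import *
w=read_camera("wrist"); cv2.imwrite("pics/g_wrist.png",w["img"][:,:,::-1])
E
```

```text
t 5.5 pos [ 474.  -214.8  137.3] rot [ 3.137 -0.004  1.405] F [-0.6  2.3 -0.8] op 0.007 q [-0.56  0.46  1.91  0.01  0.76 -0.4 ]
angle 1.3888241794070222 radius 73.85047253007455 moment [ 0.17  0.15 -0.01]
```

View pics/g_wrist.png

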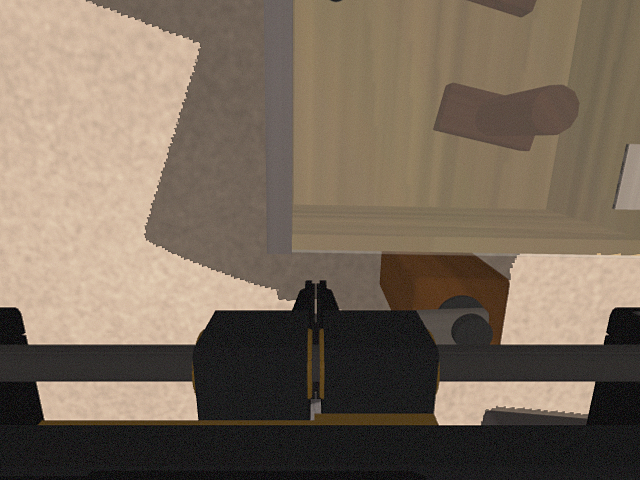

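>>> play_rows(moves=[[-0.004,0,0,0,0,0,0],[-0.004,0,0,0,0,0,0],[-0.003,0,0,0,0,0,0]])

```text
t: 5.85
eef_pos: [472.9, -221.2, 137.1]
tcp_rot: [3.138, -0.015, 1.401]
ft_force: [12.9, 33.5, 8.4]
opening: 0.007
```

```bash
python3 lev.py
```

```text
t 5.85 pos [ 472.9 -221.2  137.1] rot [ 3.138 -0.015  1.401] F [12.9 33.5  8.4] op 0.007 q [-0.57  0.47  1.91  0.02  0.77 -0.42]
angle 1.4768227328871575 radius 72.85075226610904 moment [ 5.63 -2.13  0.14]
```

The force rose to 36 N at a lever angle of about 1.7, so it is on its stop. I back off, rise and check.

>>> play_rows(moves=[[0.01,0,0,0,0,0,0],[0.008,0,-0.02,0,0,0,20],[0.02,0,-0.05,0,0,0,40],[0.05,0.01,0,0,0,0,40],[0.05,0.01,0,0,0,0,40],[0.05,0,0,0,0,0,40],[0,0,0,0,0,0,40]])

```text
t: 6.55
eef_pos: [527.3, -38.1, 211.3]
tcp_rot: [3.132, -0.016, 1.398]
ft_force: [-1.0, -0.5, 0.0]
opening: 0.386
```

```bash
python3 - <<'E'
from h import *
from cell import *
st=state();show(st)
R=Ro.from_euler("xyz",[np.pi,0,1.39]); plan(st,ch(-70,0,135),R)
w=read_camera("wrist"); cv2.imwrite("pics/i_wrist.png",w["img"][:,:,::-1])
print([proj(w,ch(-70,y,140)) for y in(-45,0,45)])
c=read_camera("scene"); cv2.imwrite("pics/i_scene.png",cv2.resize(c["img"][130:290,190:390,::-1],None,fx=4,fy=3.75))
E
```

```text
t 6.55 pos [527.3 -38.1 211.3] rot [ 3.132 -0.016  1.398] F [-1.  -0.5  0. ] op 0.386 q [-0.21  0.37  1.82  0.02  0.94 -0.04]
rotvec tool [ 0.009 -0.016  0.008]
shift tool now m [-0.0027 -0.0158  0.0761]  in target frame [-0.0016 -0.0151  0.0763]
[(np.float64(290.9869972959254), np.float64(335.19350830618004)), (np.float64(290.42960076672006), np.float64(267.26350710225876)), (np.float64(289.8169782273347), np.float64(192.60310349812715))]
```

View pics/i_wrist.png

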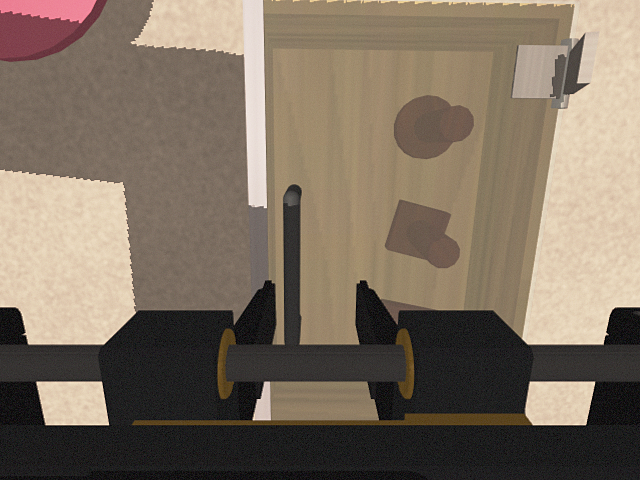

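View pics/i_scene.png

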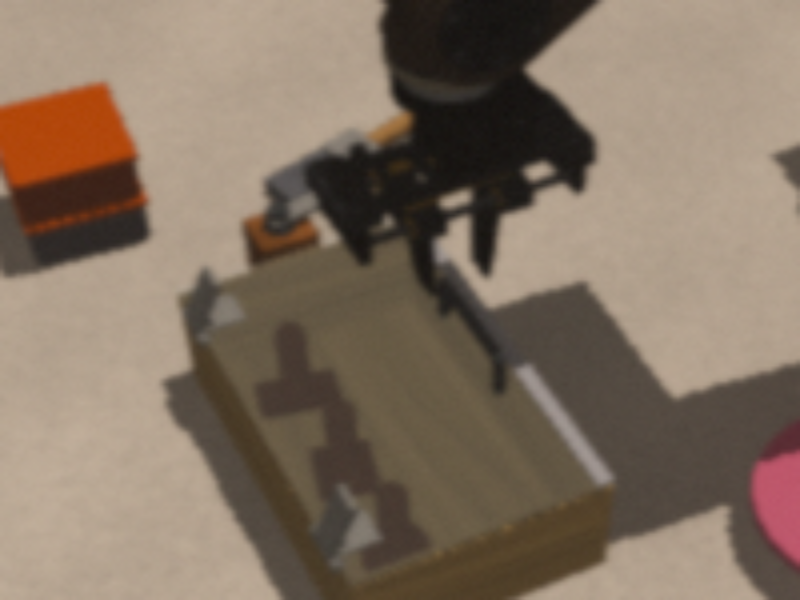

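The wrist view shows the bar at column 292, against a predicted 290, with the round foot at (425,127). The lever is clear of the lid. Next I go down on the handle.

>>> play_rows(moves=[[-0.002,-0.015,0,0.009,-0.016,0.008,40],[0,-0.001,0.025,0,0,0,40],[0,0,0.025,0,0,0,40],[0,0,0.015,0,0,0,40],[0,0,0,0,0,0,40]])

```text
t: 7.15
eef_pos: [505.7, -47.3, 144.3]
tcp_rot: [-3.14, 0.005, 1.378]
ft_force: [-0.7, 0.7, -0.4]
opening: 0.405
```

```bash
python3 - <<'E'
from h import *
from cell import *
st=state();show(st)
R=Ro.from_euler("xyz",[np.pi,0,1.39]); plan(st,ch(-70,0,135),R)
E
```

```text
t 7.15 pos [505.7 -47.3 144.3] rot [-3.14   0.005  1.378] F [-0.7  0.7 -0.4] op 0.405 q [-0.22  0.44  1.93 -0.01  0.77 -0.02]
rotvec tool [-0.002  0.005 -0.012]
shift tool now m [0.0114 0.0044 0.0093]  in target frame [0.0113 0.0045 0.0093]
```

>>> play_rows(moves=[[0.011,0.004,0,0,0.005,-0.012,40],[0,0,0.008,0,0,0,40],[0,0,0,0,0,0,0],[0,0,0,0,0,0,0],[0,0,0,0,0,0,0],[0,0,0,0,0,0,0]])

```text
t: 7.75
eef_pos: [512.2, -38.6, 138.3]
tcp_rot: [3.141, 0.001, 1.388]
ft_force: [13.6, -2.8, -5.5]
opening: 0.117
```

```bash
python3 - <<'E'
from h import *
from cell import *
st=state();show(st)
R=Ro.from_euler("xyz",[np.pi,0,1.39]); plan(st,ch(-70,0,135),R)
E
```

```text
t 7.75 pos [512.2 -38.6 138.3] rot [3.141e+00 1.000e-03 1.388e+00] F [13.6 -2.8 -5.5] op 0.117 q [-0.2   0.45  1.93 -0.    0.76 -0.02]
rotvec tool [ 0.001  0.001 -0.002]
shift tool now m [ 0.0016 -0.0003  0.0033]  in target frame [ 0.0016 -0.0003  0.0033]
```

The bar is held at 11 mm. I lift along the 175 mm arc.

>>> play_rows(moves=[[0,0.002,-0.008,0,0,0,0],[0,0.003,-0.008,0,0,0,0],[0,0.006,-0.015,0,0,0,0],[0,0.008,-0.015,0,0,0,0],[0,0,0,0,0,0,0]])

```text
t: 8.25
eef_pos: [530.4, -42.1, 184.7]
tcp_rot: [-3.138, 0.001, 1.388]
ft_force: [2.1, -0.6, -0.6]
opening: 0.096
```

```bash
cat > lid.py <<'E'
from h import *
from cell import *
st=state();show(st)
c,s=np.cos(YAW),np.sin(YAW)
d=st["eef_pos"]-O; x=c*d[0]+s*d[1]; y=-s*d[0]+c*d[1]; z=d[2]+2
print("chest",x,y,z,"phi-13.24",np.degrees(np.arctan2(z-100,100-x))-13.24,"r",np.hypot(z-100,100-x))
plan(st,None,Ro.from_euler("xyz",[np.pi,0,1.39]))
E
python3 lid.py
```

```text
t 8.25 pos [530.4 -42.1 184.7] rot [-3.138e+00  1.000e-03  1.388e+00] F [ 2.1 -0.6 -0.6] op 0.096 q [-0.2   0.41  1.84 -0.    0.9  -0.02]
chest -51.1444524788063 -1.685935101812544 186.72606423509217 phi-13.24 16.607026330899572 r 174.25858869171262
rotvec tool [-0.003  0.001 -0.002]
```

>>> play_rows(moves=[[0,0.009,-0.014,0,0,0,0],[0,0.01,-0.013,0,0,0,0],[0,0.011,-0.012,0,0,0,0],[0,0.013,-0.011,0,0,0,0],[0,0,0,0,0,0,0]])

```text
t: 8.75
eef_pos: [566.8, -48.9, 232.1]
tcp_rot: [-3.121, 0.002, 1.389]
ft_force: [2.9, -0.2, -1.6]
opening: 0.096
```

```bash
python3 lid.py
```

```text
t 8.75 pos [566.8 -48.9 232.1] rot [-3.121e+00  2.000e-03  1.389e+00] F [ 2.9 -0.2 -1.6] op 0.096 q [-0.2   0.42  1.68 -0.    1.07 -0.02]
chest -14.11406160744775 -1.8361569087639684 234.06789623108398 phi-13.24 36.356694297860834 r 176.05743340278786
rotvec tool [-0.021  0.002 -0.001]
```

>>> play_rows(moves=[[0,0.01,-0.007,0,0,0,0],[0,0.01,-0.006,0,0,0,0],[0,0.014,-0.008,0,0,0,0],[0,0.012,-0.005,0,0,0,0],[0,0,0,0,0,0,0]])

```text
t: 9.25
eef_pos: [603.3, -55.8, 257.7]
tcp_rot: [-3.098, 0.004, 1.39]
ft_force: [4.3, -0.7, -6.0]
opening: 0.098
```

```bash
python3 lid.py
```

```text
t 9.25 pos [603.3 -55.8 257.7] rot [-3.098  0.004  1.39 ] F [ 4.3 -0.7 -6. ] op 0.098 q [-0.2   0.45  1.54 -0.    1.19 -0.02]
chest 23.08591749010111 -2.053255998232136 259.6930895513689 phi-13.24 51.042818295132356 r 177.25027204154318
rotvec tool [-0.043  0.004 -0.   ]
```

>>> play_rows(moves=[[0,0.008,-0.001,-0.01,0,0,0],[0,0.009,-0.002,-0.01,0,0,0],[0,0.008,-0.002,-0.01,0,0,0],[0,0,0,0,0,0,0]])

```text
t: 9.65
eef_pos: [623.5, -59.6, 265.8]
tcp_rot: [-3.123, 0.005, 1.39]
ft_force: [2.3, -0.9, -1.3]
opening: 0.095
```

```bash
python3 lid.py
```

```text
t 9.65 pos [623.5 -59.6 265.8] rot [-3.123  0.005  1.39 ] F [ 2.3 -0.9 -1.3] op 0.095 q [-0.2   0.47  1.5  -0.01  1.2  -0.02]
chest 43.635414163115186 -2.1572764184064512 267.75967976922766 phi-13.24 58.18846983154318 r 176.97535617378304
rotvec tool [-0.018  0.005  0.   ]
```

Now the last few degrees, in small steps, watching the force for the stop.

>>> play_rows(moves=[[0,0.008,-0.001,0,0,0,0],[0,0.008,-0.001,-0.005,0,0,0],[0,0.005,-0.001,-0.005,0,0,0],[0,0,0,0,0,0,0]])

```text
t: 10.05
eef_pos: [641.8, -63.0, 270.5]
tcp_rot: [-3.13, 0.006, 1.391]
ft_force: [1.0, -0.1, 3.2]
opening: 0.1
```

```bash
python3 lid.py
```

```text
t 10.05 pos [641.8 -63.  270.5] rot [-3.13   0.006  1.391] F [ 1.  -0.1  3.2] op 0.1 q [-0.2   0.49  1.45 -0.01  1.22 -0.02]
chest 62.180152394290054 -2.225976772922925 272.4867888733213 phi-13.24 64.39290429318912 r 176.58435153984863
rotvec tool [-0.011  0.006  0.001]
```

>>> play_rows(moves=[[0,0.005,-0.001,0,0,0,0],[0,0.005,0,0,0,0,0],[0,0.003,0,0,0,0,0]])

```text
t: 10.35
eef_pos: [648.2, -64.2, 271.5]
tcp_rot: [-3.114, 0.006, 1.391]
ft_force: [-24.8, 3.4, 13.5]
opening: 0.093
```

```bash
python3 lid.py
```

```text
t 10.35 pos [648.2 -64.2 271.5] rot [-3.114  0.006  1.391] F [-24.8   3.4  13.5] op 0.093 q [-0.2   0.5   1.42 -0.01  1.25 -0.02]
chest 68.72124474359991 -2.2655010192779095 273.4524719245226 phi-13.24 66.5376903936266 r 176.25016467259564
rotvec tool [-0.028  0.006  0.001]
```

The force reached 25 N at 66.5°, so the lid is on its stop. I release with a small opening and rise.

>>> play_rows(moves=[[0,-0.001,0,0,0,0,22],[0,0,0,0,0,0,22],[0,0,0,0,0,0,22],[0,0,-0.02,0,0,0,22],[0,0,-0.04,0,0,0,22],[0,0,-0.045,0,0,0,22],[0,0,0,0,0,0,22]])

```text
t: 11.05
eef_pos: [650.7, -63.8, 375.7]
tcp_rot: [-3.11, 0.006, 1.392]
ft_force: [-0.2, 0.4, -0.7]
opening: 0.22
```

```bash
python3 lid.py; python3 - <<'E'
from h import *
from cell import *
c=read_camera("scene"); cv2.imwrite("pics/j_scene.png",cv2.resize(c["img"][100:340,190:450,::-1],None,fx=3,fy=2.5))
E
```

```text
t 11.05 pos [650.7 -63.8 375.7] rot [-3.11   0.006  1.392] F [-0.2  0.4 -0.7] op 0.22 q [-0.2   0.45  1.24 -0.01  1.48 -0.02]
chest 71.08722988591957 -1.421985328983375 377.7128613482222 phi-13.24 70.81633170539249 r 279.2138636133359
rotvec tool [-0.031  0.006  0.002]
```

View pics/j_scene.png

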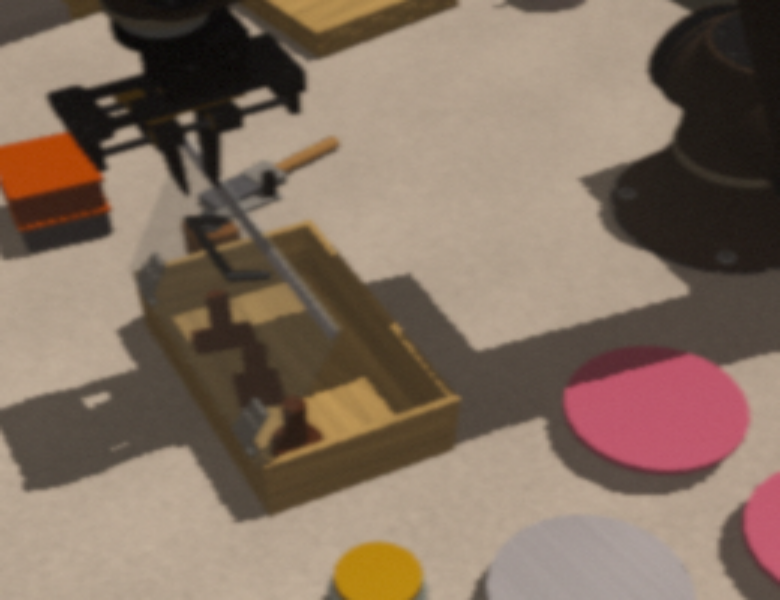

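The lid stands open on its stop, and the round stamp is nearest the viewer at crop (295,430). The lever knob at (270,182) is clear of the lid. I now move back and turn the hand so it can lean in from the front.

>>> play_rows(moves=[[0.02,-0.045,0,0,0,0,22],[0.02,-0.045,0,0,0,0,30],[0.02,-0.04,0,0,0,-0.13,40],[0,0,0,0,0,-0.14,60],[0,0,0,0,0,-0.14,60],[0,0,0,0,0,-0.14,60],[0,0,0,0,0,-0.14,60],[0,0,0,0,0,-0.14,60]])

```text
t: 11.9
eef_pos: [526.5, 21.7, 363.8]
tcp_rot: [-3.105, -0.033, 2.251]
ft_force: [-0.2, 0.4, -0.3]
opening: 0.597
```

>>> play_rows(moves=[[0,0,0,0,0,-0.14,60],[0,0,0,0,0,-0.14,60],[0,0,0,0,0,-0.14,60],[0,0,0,0,0,-0.14,60],[0,0,0,0,0,-0.14,60],[0,0,0,0,0,0,60]])

```text
t: 12.5
eef_pos: [525.2, 21.8, 354.5]
tcp_rot: [-3.136, -0.06, 2.984]
ft_force: [-0.5, 0.0, -0.7]
opening: 0.602
```

```bash
cat > stp.py <<'E'
from h import *
from cell import *
import sys
st=state();show(st)
th=0.47
zc=np.array([np.sin(th),0,-np.cos(th)]); yc=np.array([0,1,0.]); xc=np.cross(yc,zc)
RC=Ro.from_euler("z",YAW)*Ro.from_matrix(np.c_[xc,yc,zc])
G=ch(38,90,75)
b=float(sys.argv[1])
z=RC.as_matrix()[:,2]
plan(st,G+z*(5-b),RC); print("G",G)
w=read_camera("wrist"); cv2.imwrite(f"pics/{sys.argv[2]}.png",w["img"][:,:,::-1])
print("top",proj(w,ch(38,90,93)),"foot",proj(w,ch(38,90,22)))
E
python3 stp.py 190 k_wrist
```

```text
t 12.5 pos [525.2  21.8 354.5] rot [-3.136 -0.06   2.984] F [-0.5  0.  -0.7] op 0.602 q [-0.08  0.26  1.58 -0.    1.36 -1.5 ]
rotvec tool [-0.001 -0.53   0.024]
shift tool now m [-0.0294  0.0299  0.1128]  in target frame [0.0323 0.0298 0.1121]
G [634.58043798  32.08926898  75.        ]
top (np.float64(341.91944260955825), np.float64(316.6608892820158)) foot (np.float64(338.6744771444041), np.float64(295.6690212201792))
```

View pics/k_wrist.png

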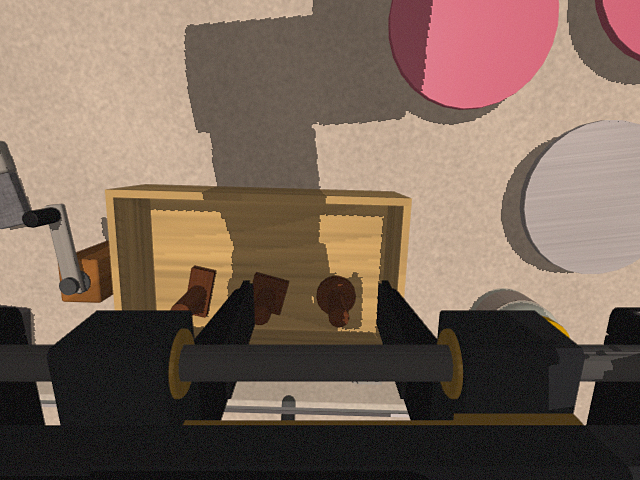

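The wrist view shows the stem top at (340,318) and the round foot at (336,294), within 3 px of my prediction. The lever points straight to the front. I tilt now.

>>> play_rows(moves=[[0,0,0,0,-0.13,0,60],[0,0,0,0,-0.13,0,60],[0,0,0,0,-0.13,0,60],[0,0,0,0,-0.13,0,60],[0,0,0,0,0,0,60]])

```text
t: 13.05
eef_pos: [525.0, 21.8, 350.7]
tcp_rot: [3.14, 0.474, 2.957]
ft_force: [-0.5, 1.0, -0.4]
opening: 0.599
```

```bash
python3 stp.py 190 l_wrist
```

```text
t 13.05 pos [525.   21.8 350.7] rot [3.14  0.474 2.957] F [-0.5  1.  -0.4] op 0.599 q [-0.06  0.08  1.9  -0.09  0.7  -1.39]
rotvec tool [ 0.     0.004 -0.003]
shift tool now m [0.031  0.0297 0.1086]  in target frame [0.0304 0.0298 0.1088]
G [634.58043798  32.08926898  75.        ]
top (np.float64(343.7467194115283), np.float64(184.85332474012412)) foot (np.float64(340.5926509672103), np.float64(151.90200424742414))
```

>>> play_rows(moves=[[0.016,0.015,0,0,0,0,60],[0.015,0.015,0.01,0,0,0,60],[0,0,0.035,0,0,0,60],[0,0,0.035,0,0,0,60],[0,0,0.025,0,0,0,60],[0,0,0,0,0,0,60]])

```text
t: 13.7
eef_pos: [555.5, 47.4, 240.5]
tcp_rot: [3.136, 0.455, 2.939]
ft_force: [0.5, 0.6, 0.4]
opening: 0.599
```

```bash
python3 stp.py 0 m_wrist
```

```text
t 13.7 pos [555.5  47.4 240.5] rot [3.136 0.455 2.939] F [0.5 0.6 0.4] op 0.599 q [ 0.01  0.26  1.99 -0.2   0.45 -1.2 ]
rotvec tool [-0.005 -0.015 -0.02 ]
shift tool now m [ 0.0003 -0.      0.1891]  in target frame [ 0.0031 -0.0009  0.189 ]
G [634.58043798  32.08926898  75.        ]
top (np.float64(316.91481495031934), np.float64(237.66461109959874)) foot (np.float64(316.3635127923433), np.float64(190.5180273626754))
```

View pics/m_wrist.png

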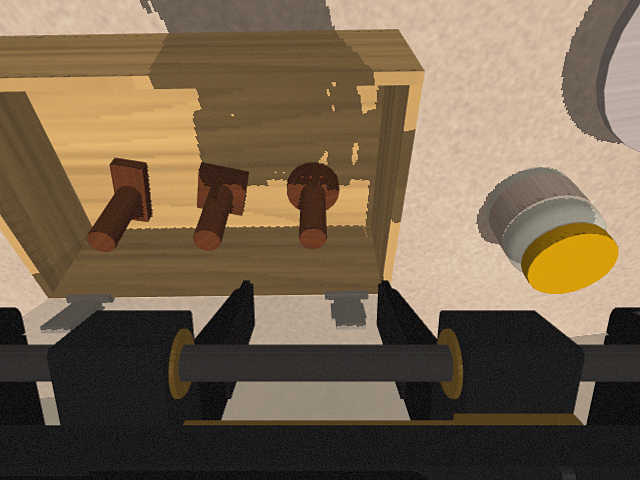

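```bash
python3 - <<'E'
import numpy as np
from scipy.optimize import least_squares, fsolve
D=[((236.8,578.1,228.2),(.4916,1.5595,1.0917)),((548.5,-161,202.3),(.44,1.72,.97)),((554.5,-162.3,137.1),(.53,1.78,.83)),((481,-190.7,137.4),(.46,1.92,.76)),((512.2,-38.6,138.3),(.45,1.93,.76)),((530.4,-42.1,184.7),(.41,1.84,.90)),((603.3,-55.8,257.7),(.45,1.54,1.19)),((648.2,-64.2,271.5),(.50,1.42,1.25)),((650.7,-63.8,375.7),(.45,1.24,1.48)),((525.2,21.8,354.5),(.26,1.58,1.36)),((525,21.8,350.7),(.08,1.90,.70))]
def fk(p,q):
    a,L1,L2,de,d,L=p; s=q[0]+q[1]; t=s+q[2]  # t=pi down
    return a+L1*np.sin(q[0])+L2*np.sin(s+de)+L*np.sin(t), d+L1*np.cos(q[0])+L2*np.cos(s+de)+L*np.cos(t)
f=lambda p:np.concatenate([np.array(fk(p,q))-[np.hypot(*X[:2]),X[2]] for X,q in D])
r=least_squares(f,[0,500,450,0,200,300]); p=r.x; print(p.round(2),np.abs(r.fun).max())
for th in(.3,.35,.4,.44,.47):
  for b in (190,100,50,0):
    G=np.hypot(634.6,32)
    X=G+np.sin(th)*(5-b), 75-np.cos(th)*(5-b)
    g=lambda q:np.array(fk(p,[q[0],q[1],np.pi-th-q[0]-q[1]]))-X
    q,_,ok,_=fsolve(g,[.45,1.8],full_output=1); print(th,b,q.round(2),"q5",(np.pi-th-q.sum()).round(2),ok)
E
```

```text
[2.7600e+00 5.9013e+02 4.1234e+02 1.0000e-01 1.9368e+02 2.6038e+02] 3.615466847096286
0.3 190 [0.31 1.83] q5 0.7 1
0.3 100 [0.45 1.87] q5 0.52 1
0.3 50 [0.54 1.88] q5 0.43 1
0.3 0 [0.62 1.88] q5 0.34 1
0.35 190 [0.28 1.89] q5 0.62 1
0.35 100 [0.44 1.92] q5 0.44 1
0.35 50 [0.53 1.92] q5 0.34 1
0.35 0 [0.62 1.91] q5 0.26 1
0.4 190 [0.27 1.95] q5 0.53 1
0.4 100 [0.43 1.96] q5 0.35 1
0.4 50 [0.52 1.96] q5 0.26 1
0.4 0 [0.62 1.94] q5 0.18 1
0.44 190 [0.25 1.99] q5 0.46 1
0.44 100 [0.42 2.  ] q5 0.28 1
0.44 50 [0.52 1.99] q5 0.19 1
0.44 0 [0.62 1.97] q5 0.12 1
0.47 190 [0.24 2.02] q5 0.41 1
0.47 100 [0.42 2.03] q5 0.23 1
0.47 50 [0.52 2.01] q5 0.14 1
0.47 0 [0.62 1.98] q5 0.07 1
```

The lean brings joint 5 near its limit, so I use 0.39 rad of lean instead and grip slightly higher.

```bash
sed -i 's/^th=.*/th=0.39/; s/^G=.*/G=ch(38,88,78)/' stp.py; python3 stp.py 120 n_wrist
```

```text
t 13.75 pos [555.5  47.5 242. ] rot [3.136 0.457 2.939] F [-0.3  0.3  0.3] op 0.602 q [ 0.01  0.26  1.99 -0.2   0.45 -1.2 ]
rotvec tool [-0.003  0.067 -0.02 ]
shift tool now m [-0.0078 -0.0025  0.068 ]  in target frame [-0.0122 -0.0029  0.0673]
G [634.22041132  30.12194063  78.        ]
top (np.float64(316.7184496797536), np.float64(236.23205747833353)) foot (np.float64(316.1750883464725), np.float64(189.2997924474002))
```

>>> play_rows(moves=[[-0.004,-0.001,0.01,0,0.034,-0.01,60],[-0.004,-0.001,0.01,0,0.033,-0.01,60],[-0.002,-0.001,0.024,0,0,0,60],[0,0,0.02,0,0,0,60],[0,0,0,0,0,0,60]])

```text
t: 14.3
eef_pos: [591.1, 38.1, 196.2]
tcp_rot: [-3.141, 0.395, 2.957]
ft_force: [-0.1, 0.1, -0.5]
opening: 0.602
```

```bash
python3 stp.py 0 o_wrist
```

```text
t 14.3 pos [591.1  38.1 196.2] rot [-3.141  0.395  2.957] F [-0.1  0.1 -0.5] op 0.602 q [-0.02  0.38  1.93 -0.15  0.45 -1.28]
rotvec tool [-0.002  0.005 -0.003]
shift tool now m [5.00e-03 1.00e-04 1.31e-01]  in target frame [ 4.40e-03 -1.00e-04  1.31e-01]
G [634.22041132  30.12194063  78.        ]
top (np.float64(320.16856622627), np.float64(248.15127536199796)) foot (np.float64(319.4174718822877), np.float64(195.7358332056783))
```

View pics/o_wrist.png

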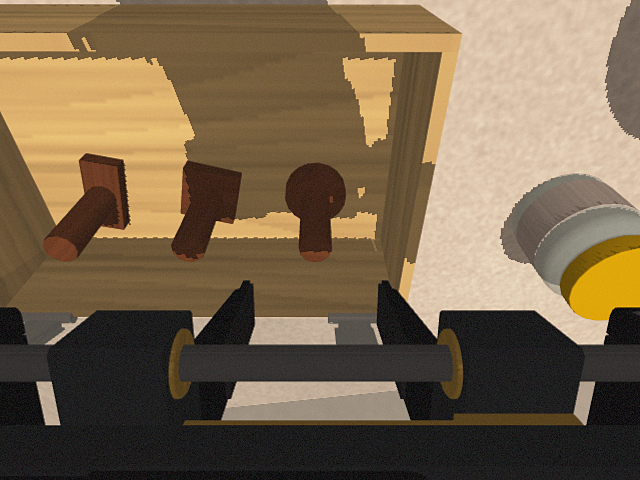

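The stem is at column 315, midway between the fingertips at 252 and 378. I advance along the tool axis.

>>> play_rows(moves=[[0.003,0,0.025,0,0,0,60],[0.001,0,0.03,0,0,0,60],[0,0,0.025,0,0,0,60],[0,0,0,0,0,0,60]])

```text
t: 14.75
eef_pos: [620.2, 33.5, 129.3]
tcp_rot: [3.14, 0.406, 2.956]
ft_force: [-0.7, -0.2, 0.4]
opening: 0.596
```

```bash
python3 stp.py 0 p_wrist;python3 - <<'E'
from h import *
from cell import *
c=read_camera("scene"); cv2.imwrite("pics/p_scene.png",cv2.resize(c["img"][100:340,190:450,::-1],None,fx=3,fy=2.5))
E
```

```text
t 14.75 pos [620.2  33.5 129.3] rot [3.14  0.406 2.956] F [-0.7 -0.2  0.4] op 0.596 q [-0.03  0.51  1.93 -0.21  0.3  -1.23]
rotvec tool [-0.001  0.016 -0.005]
shift tool now m [ 0.0071 -0.0008  0.0578]  in target frame [ 0.0062 -0.0008  0.058 ]
G [634.22041132  30.12194063  78.        ]
top (np.float64(319.9836690324235), np.float64(283.0109287812715)) foot (np.float64(318.89147131812217), np.float64(208.2530784500191))
```

View pics/p_wrist.png

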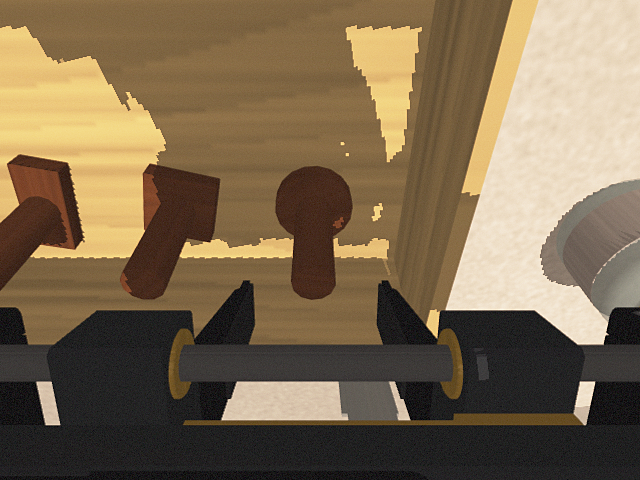

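View pics/p_scene.png

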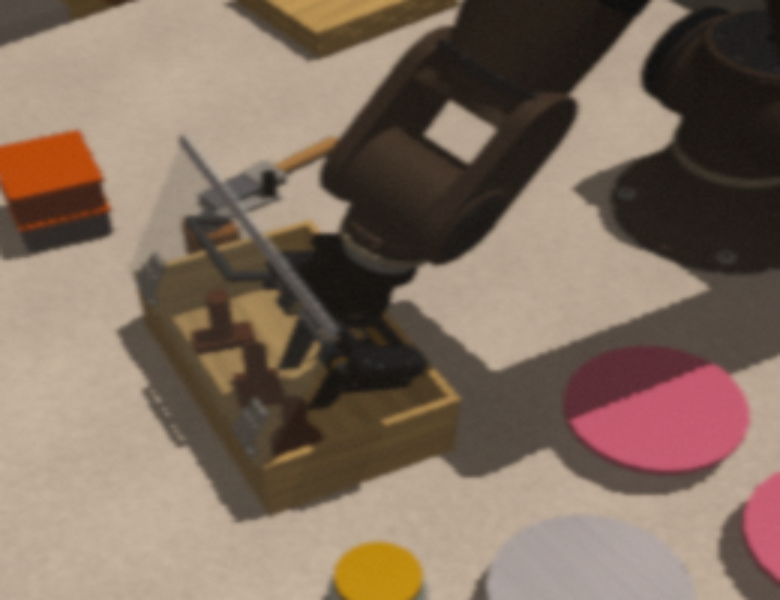

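>>> play_rows(moves=[[0.005,-0.001,0.018,0,0.015,-0.005,60],[0.001,0,0.02,0,0,0,60],[0,0,0.015,0,0,0,60],[0,0,0,0,0,0,60]])

```text
t: 15.25
eef_pos: [636.7, 30.5, 88.1]
tcp_rot: [3.141, 0.403, 2.961]
ft_force: [-0.8, -0.4, 0.5]
opening: 0.603
```

```bash
python3 stp.py 0 q_wrist
```

```text
t 15.25 pos [636.7  30.5  88.1] rot [3.141 0.403 2.961] F [-0.8 -0.4  0.5] op 0.603 q [-0.03  0.59  1.92 -0.25  0.24 -1.19]
rotvec tool [0.001 0.013 0.001]
shift tool now m [ 0.0062 -0.0009  0.0134]  in target frame [ 0.006  -0.0009  0.0135]
G [634.22041132  30.12194063  78.        ]
top (np.float64(321.1195304315501), np.float64(323.11369306888855)) foot (np.float64(319.60242148815104), np.float64(224.24211469156245))
```

View pics/q_wrist.png

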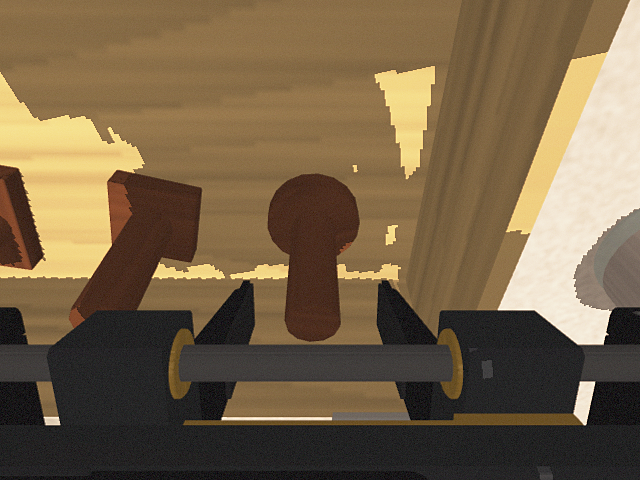

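>>> play_rows(moves=[[0.006,-0.001,0.006,0,0.01,0,60],[0,0,0.007,0,0,0,60],[0,0,0,0,0,0,60]])

```text
t: 15.6
eef_pos: [636.1, 29.8, 76.3]
tcp_rot: [3.141, 0.396, 2.961]
ft_force: [0.2, 0.0, -0.3]
opening: 0.602
```

```bash
python3 stp.py 0 r_wrist
```

```text
t 15.6 pos [636.1  29.8  76.3] rot [3.141 0.396 2.961] F [ 0.2  0.  -0.3] op 0.602 q [-0.03  0.61  1.92 -0.25  0.22 -1.19]
rotvec tool [0.001 0.006 0.   ]
shift tool now m [ 0.0011 -0.0001  0.0027]  in target frame [ 0.0011 -0.0001  0.0027]
G [634.22041132  30.12194063  78.        ]
top (np.float64(323.45759736229235), np.float64(346.8858565956479)) foot (np.float64(321.2052740613375), np.float64(238.37709336643857))
```

Within 3 mm of the target, so I close.

>>> play_rows(moves=[[0,0,0,0,0,0,0],[0,0,0,0,0,0,0],[0,0,0,0,0,0,0],[0,0,0,0,0,0,0],[0,0,0,0,0,0,0]])

```text
t: 16.15
eef_pos: [636.1, 29.9, 77.2]
tcp_rot: [3.14, 0.397, 2.961]
ft_force: [0.1, 0.1, -1.7]
opening: 0.245
```

```bash
python3 stp.py 0 s_wrist
```

```text
t 16.15 pos [636.1  29.9  77.2] rot [3.14  0.397 2.961] F [ 0.1  0.1 -1.7] op 0.245 q [-0.03  0.61  1.92 -0.25  0.22 -1.19]
rotvec tool [0.001 0.007 0.   ]
shift tool now m [ 0.0015 -0.0001  0.0035]  in target frame [ 0.0015 -0.0001  0.0035]
G [634.22041132  30.12194063  78.        ]
top (np.float64(323.26262504583036), np.float64(345.0959632414048)) foot (np.float64(321.06435602063317), np.float64(237.33935548545253))
```

View pics/s_wrist.png

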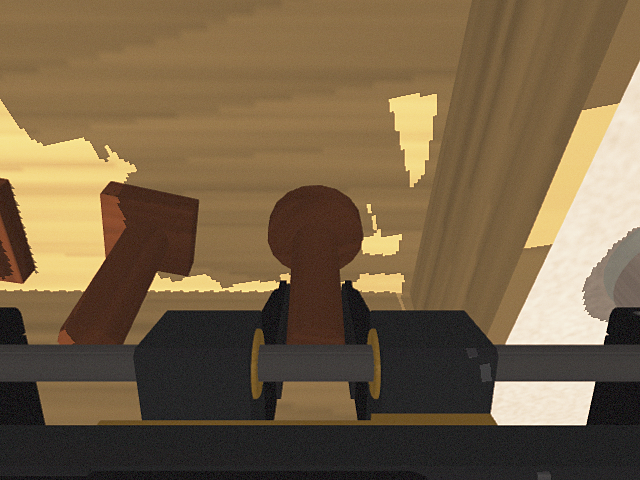

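Held at 0.245, which is 23 mm, with the stamp upright. I retract along the tool axis, back out the way I came.

>>> play_rows(moves=[[0,0,-0.01,0,0,0,0],[0,0,-0.02,0,0,0,0],[0,0,-0.025,0,0,0,0],[0,0,-0.03,0,0,0,0],[0,0,-0.03,0,0,0,0],[0,0,-0.03,0,0,0,0],[0,0,-0.03,0,0,0,0],[0,0,0,0,0,0,0]])

```text
t: 17.0
eef_pos: [564.0, 43.0, 246.6]
tcp_rot: [3.139, 0.393, 2.962]
ft_force: [-0.6, 0.7, -2.2]
opening: 0.245
```

```bash
cat > wh.py <<'E'
from h import *
from cell import *
import sys
st=state();show(st)
R0=Ro.from_euler("xyz",[3.14,.397,2.961])
W=np.array([557.5,356.3,float(sys.argv[1])])
plan(st,W,R0)
if len(sys.argv)>2:
    w=read_camera("wrist"); cv2.imwrite(f"pics/{sys.argv[2]}.png",w["img"][:,:,::-1])
    c=read_camera("scene"); cv2.imwrite(f"pics/{sys.argv[2]}s.png",cv2.resize(c["img"][100:420,190:510,::-1],None,fx=2.2,fy=1.875))
E
python3 wh.py 230 t
```

```text
t 17.0 pos [564.   43.  246.6] rot [3.139 0.393 2.962] F [-0.6  0.7 -2.2] op 0.245 q [-0.01  0.27  1.93 -0.12  0.56 -1.32]
rotvec tool [ 0.001 -0.004  0.001]
shift tool now m [ 0.0641  0.3071 -0.0078]  in target frame [ 0.0643  0.3071 -0.0085]
```

View pics/t.png

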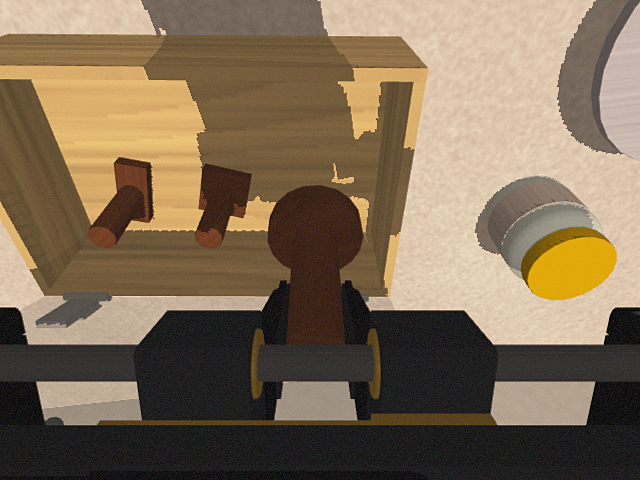

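View pics/ts.png

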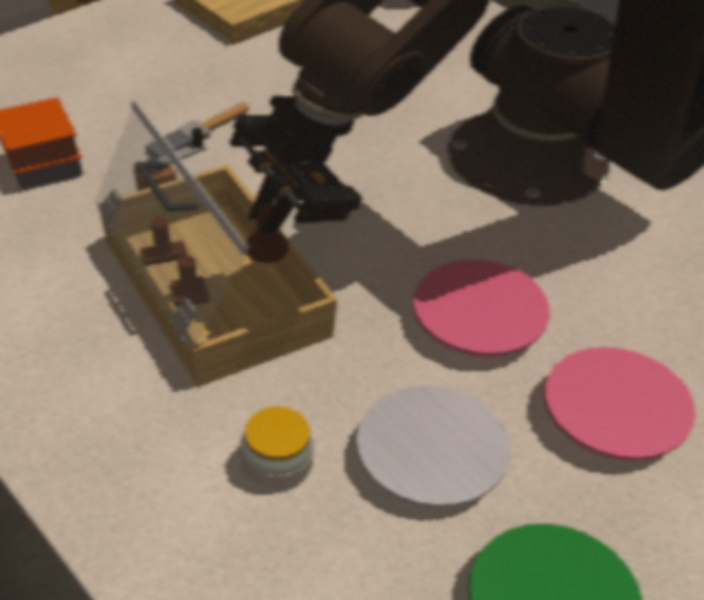

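The round stamp is out and the other two stand undisturbed. I carry it across to the wheel, turning the lean towards the wheel's bearing on the way.

>>> play_rows(moves=[[0.015,0.02,-0.01,-0.042,0,-0.101,0],[0.015,0.035,-0.01,-0.042,0,-0.101,0],[0.005,0.04,0,-0.042,0,-0.101,0],[0,0.04,0,-0.042,0,-0.101,0],[0,0.04,0,-0.042,0,-0.101,0],[0,0.04,0,-0.042,0,-0.101,0],[0,0.03,0,0,0,0,0],[0,0,0,0,0,0,0]])

```text
t: 17.9
eef_pos: [478.8, 289.6, 236.5]
tcp_rot: [3.133, 0.373, -2.645]
ft_force: [-0.3, -0.8, -1.4]
opening: 0.243
```

```bash
sed -i 's/^R0=.*/R0=Ro.from_euler("xyz",[3.14,.397,2.961+.65])/' wh.py; python3 wh.py 190
```

```text
t 17.9 pos [478.8 289.6 236.5] rot [ 3.133  0.373 -2.645] F [-0.3 -0.8 -1.4] op 0.243 q [ 0.41  0.28  1.95  0.08  0.55 -1.72]
rotvec tool [ 0.018 -0.024  0.025]
shift tool now m [-0.0771  0.0204  0.0803]  in target frame [-0.0746  0.0237  0.0817]
```

>>> play_rows(moves=[[-0.024,0.007,0.027,0.018,-0.024,0.025,0],[-0.026,0.008,0.027,0,0,0,0],[-0.024,0.007,0.022,0,0,0,0],[0,0,0,0,0,0,0],[0,0,0,0,0,0,0]])

```text
t: 18.4
eef_pos: [556.8, 354.6, 184.3]
tcp_rot: [3.141, 0.387, -2.673]
ft_force: [-1.5, 0.1, -1.3]
opening: 0.245
```

```bash
sed -i 's/^W=.*/W=np.array([559,357,float(sys.argv[1])])/' wh.py; python3 wh.py 140 u
python3 - <<'E'
from h import *
from cell import *
w=read_camera("wrist")
print("wheel centre",proj(w,[557.5,356.3,50]),[proj(w,[557.5+90*np.cos(a),356.3+90*np.sin(a),50]) for a in np.arange(0,6.2,np.pi/4)])
E
```

```text
t 18.4 pos [556.8 354.6 184.3] rot [ 3.141  0.387 -2.673] F [-1.5  0.1 -1.3] op 0.245 q [ 0.47  0.48  1.78  0.    0.49 -1.58]
rotvec tool [-0.001 -0.01  -0.   ]
shift tool now m [0.0139 0.0011 0.0421]  in target frame [0.0143 0.0011 0.042 ]
wheel centre (np.float64(317.92312103110265), np.float64(174.77859221659202)) [(np.float64(268.4992310717716), np.float64(261.86198119292993)), (np.float64(351.0053700048344), np.float64(266.69990269991285)), (np.float64(422.33430959844026), np.float64(222.47526818794776)), (np.float64(447.42360119343766), np.float64(136.7213943254301)), (np.float64(388.49730664456683), np.float64(50.42902639887251)), (np.float64(269.57375958697185), np.float64(40.43655674901592)), (np.float64(193.13951187520877), np.float64(117.7754735459667)), (np.float64(203.49240851550138), np.float64(208.4071337136875))]
```

View pics/u.png

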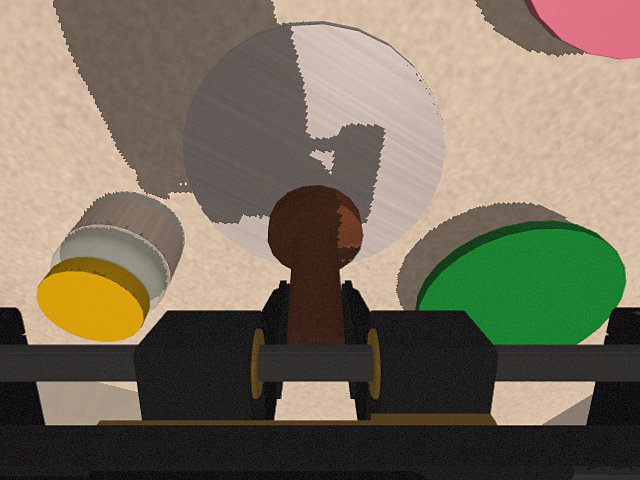

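View pics/us.png

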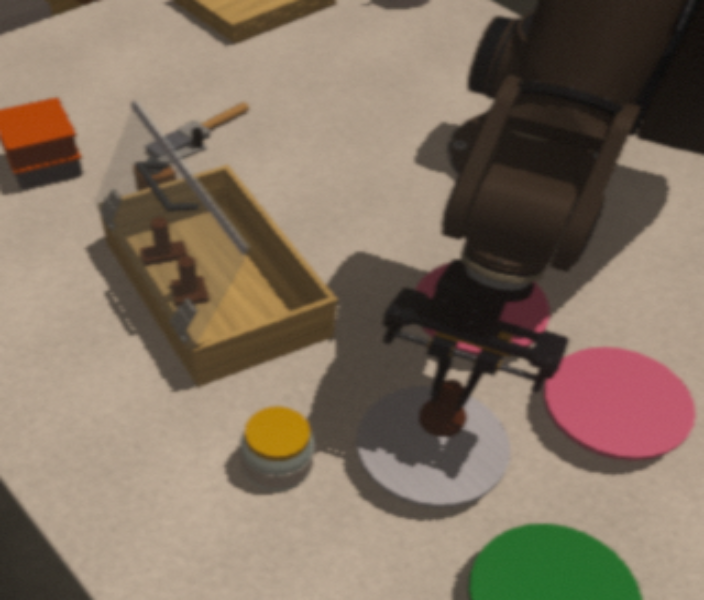

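The stamp is over the wheel, whose disc spans columns 183–445 and top row 21. The top edge is about 14 px off my prediction, so I refit the wheel from this close view.

```bash
python3 - <<'E'
from h import *
from cell import *
from scipy.optimize import least_squares
def circ(c,q,tag):
    P=np.array([onz(c,u,v,50)[:2] for u,v in q])
    f=lambda p:np.hypot(P[:,0]-p[0],P[:,1]-p[1])-p[2]
    r=least_squares(f,[557,356,90],loss="soft_l1",f_scale=1.0); g=least_squares(lambda p:f([p[0],p[1],90]),r.x[:2],loss="soft_l1",f_scale=1.0)
    print(tag,len(P),r.x.round(1),g.x.round(1),"med res",np.median(abs(g.fun)).round(2))
w=read_camera("wrist"); im=w["img"]
hsv=cv2.cvtColor(cv2.medianBlur(im,5),cv2.COLOR_RGB2HSV)
print("sat wheel",hsv[150,230],hsv[100,380],"table",hsv[100,520],"shadow",hsv[100,120])
m=(hsv[...,1]<(int(hsv[100,380,1])+int(hsv[100,520,1]))//2).astype(np.uint8)*255
m[270:]=0; m=cv2.morphologyEx(m,cv2.MORPH_CLOSE,np.ones((9,9))); m=cv2.morphologyEx(m,cv2.MORPH_OPEN,np.ones((9,9)))
cs=cv2.findContours(m,cv2.RETR_EXTERNAL,cv2.CHAIN_APPROX_NONE)[0]; q=max(cs,key=cv2.contourArea)[:,0,:]
q=np.array([p for p in q if p[1]<200 and not(255<p[0]<375 and p[1]>160)])
v=im[:,:,::-1].copy(); 
for p in q: cv2.circle(v,tuple(map(int,p)),1,(0,255,0),-1)
cv2.imwrite("pics/v.png",v); circ(w,q,"wrist")
a=cv2.imread("pics/a_top.png")
E
```

```text
sat wheel [ 8 29 97] [ 10  35 206] table [ 14  57 216] shadow [ 14  58 106]
wrist 474 [554.  350.9  89. ] [555.1 351.4] med res 0.67
```

View pics/v.png

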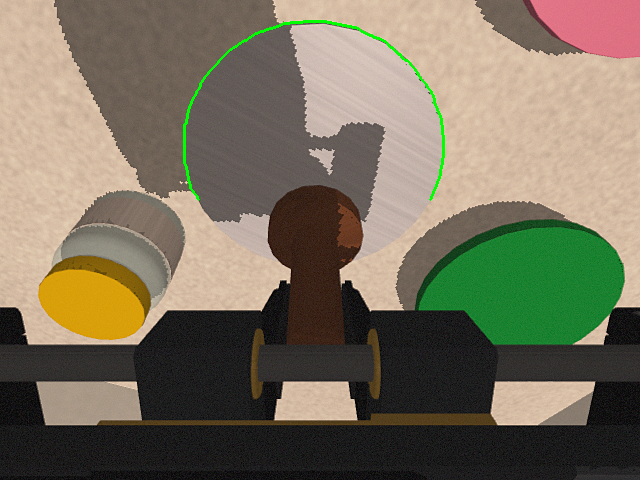

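Three fits of the wheel centre agree within about 6 mm: top (555.7, 355.1), scene (559.7, 357.6) and wrist (555.1, 351.4). I take (556.3, 354), which is where the stamp already hangs, and go straight down.

>>> play_rows(moves=[[0.007,0,0.015,0,-0.01,0,0],[0.007,0,0.016,0,0,0,0],[0.006,0,0.013,0,0,0,0],[0,0,0,0,0,0,0],[0,0,0,0,0,0,0]])

```text
t: 19.1
eef_pos: [555.1, 352.3, 141.8]
tcp_rot: [3.141, 0.407, -2.674]
ft_force: [0.4, 0.1, -0.5]
opening: 0.245
```

```bash
sed -i 's/^W=.*/W=np.array([557.7,354.5,float(sys.argv[1])])/' wh.py; python3 wh.py 121 w
```

```text
t 19.1 pos [555.1 352.3 141.8] rot [ 3.141  0.407 -2.674] F [ 0.4  0.1 -0.5] op 0.245 q [ 0.46  0.53  1.84  0.    0.36 -1.58]
rotvec tool [-0.002  0.01  -0.002]
shift tool now m [0.0052 0.0008 0.0204]  in target frame [0.005  0.0008 0.0204]
```

View pics/ws.png

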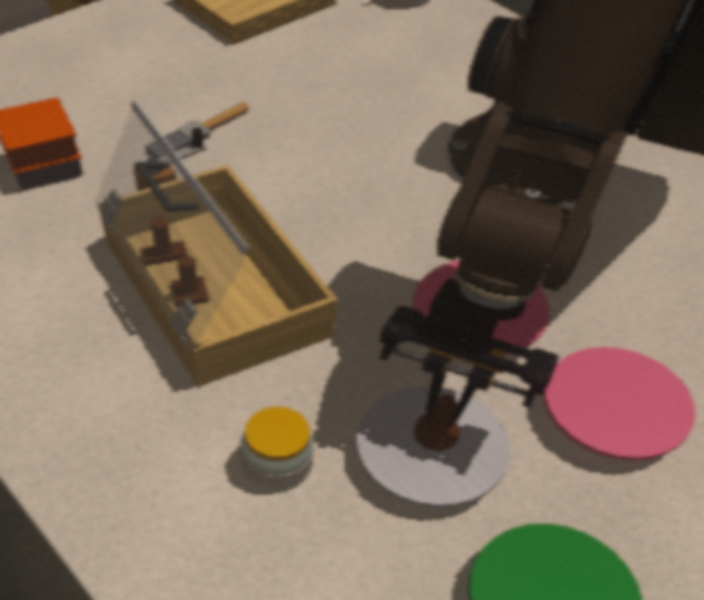

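>>> play_rows(moves=[[0.004,0.001,0.008,0,0.01,0,0],[0.002,0,0.007,0,0,0,0],[0.001,0,0.003,0,0,0,0],[0,0,0,0,0,0,0]])

```text
t: 19.6
eef_pos: [555.8, 353.9, 122.8]
tcp_rot: [3.141, 0.399, -2.674]
ft_force: [0.1, -1.1, -0.5]
opening: 0.248
```

```bash
python3 wh.py 119 x
```

```text
t 19.6 pos [555.8 353.9 122.8] rot [ 3.141  0.399 -2.674] F [ 0.1 -1.1 -0.5] op 0.248 q [ 0.47  0.56  1.85  0.    0.34 -1.57]
rotvec tool [-0.002  0.002 -0.002]
shift tool now m [-0.0004 -0.0003  0.0043]  in target frame [-0.0004 -0.0003  0.0043]
```

View pics/x.png

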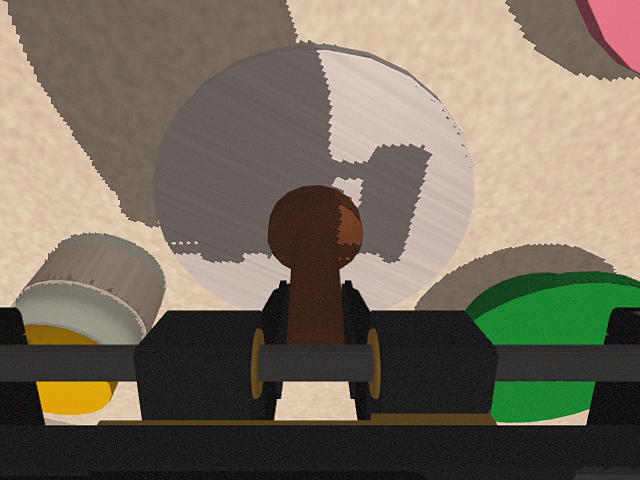

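```bash
python3 - <<'E'
from h import *
from cell import *
from scipy.optimize import least_squares
w=read_camera("wrist"); im=w["img"]
hsv=cv2.cvtColor(cv2.medianBlur(im,5),cv2.COLOR_RGB2HSV)
m=(hsv[...,1]<46).astype(np.uint8)*255
m[270:]=0; m=cv2.morphologyEx(m,cv2.MORPH_CLOSE,np.ones((9,9))); m=cv2.morphologyEx(m,cv2.MORPH_OPEN,np.ones((9,9)))
q=max(cv2.findContours(m,cv2.RETR_EXTERNAL,cv2.CHAIN_APPROX_NONE)[0],key=cv2.contourArea)[:,0,:]
q=np.array([p for p in q if p[1]<235 and not(240<p[0]<390 and p[1]>160)])
def circ(q,z,r0):
    P=np.array([onz(w,u,v,z)[:2] for u,v in q])
    g=least_squares(lambda p:np.hypot(P[:,0]-p[0],P[:,1]-p[1])-r0,[557,354],loss="soft_l1"); return g.x.round(1),np.median(abs(g.fun)).round(2)
print("wheel",circ(q,50,90))
b=((hsv[...,1]>110)&(hsv[...,0]<12)).astype(np.uint8)*255; b[:150]=0;b[280:]=0;b[:,:255]=0;b[:,375:]=0
b=cv2.morphologyEx(b,cv2.MORPH_OPEN,np.ones((5,5)))
f=max(cv2.findContours(b,cv2.RETR_EXTERNAL,cv2.CHAIN_APPROX_NONE)[0],key=cv2.contourArea)[:,0,:]
f1=np.array([p for p in f if p[1]<225]); print(len(f1),f1.min(0),f1.max(0),"foot top rim",circ(f1,67.6,26),"bottom rim",circ(f1,53.6,26))
E
```

```text
wheel (array([554.4, 351.3]), np.float64(0.81))
148 [269 186] [361 224] foot top rim (array([550.3, 350.3]), np.float64(0.92)) bottom rim (array([557.2, 353.6]), np.float64(0.46))
```

In the same wrist view the foot sits 3.6 mm outward of the wheel centre. I shift it back 3 mm, then ease down.

>>> play_rows(moves=[[0.003,0,-0.001,0,0,0,0],[0,0,0,0,0,0,0],[0.001,0,0.002,0,0,0,0],[0,0,0,0,0,0,0]])

```text
t: 20.15
eef_pos: [552.8, 352.4, 121.4]
tcp_rot: [3.141, 0.401, -2.674]
ft_force: [0.8, 0.4, -0.6]
opening: 0.25
```

```bash
python3 wh.py 119
```

```text
t 20.15 pos [552.8 352.4 121.4] rot [ 3.141  0.401 -2.674] F [ 0.8  0.4 -0.6] op 0.25 q [ 0.47  0.56  1.86  0.    0.33 -1.57]
rotvec tool [-0.002  0.004 -0.002]
shift tool now m [-0.004  -0.0003  0.0043]  in target frame [-0.004  -0.0004  0.0043]
```

>>> play_rows(moves=[[0.001,0,0.001,0,0.004,0,0],[0,0,0.001,0,0,0,0],[0,0,0,0,0,0,0]])

```text
t: 20.45
eef_pos: [552.8, 352.4, 119.2]
tcp_rot: [3.141, 0.397, -2.674]
ft_force: [0.1, 0.7, -1.3]
opening: 0.247
```

```bash
python3 wh.py 119
```

```text
t 20.45 pos [552.8 352.4 119.2] rot [ 3.141  0.397 -2.674] F [ 0.1  0.7 -1.3] op 0.247 q [ 0.47  0.56  1.86  0.    0.33 -1.57]
rotvec tool [-0.002 -0.    -0.002]
shift tool now m [-0.0049 -0.0003  0.0022]  in target frame [-0.0049 -0.0003  0.0022]
```

>>> play_rows(moves=[[0,0,0.001,0,0,0,0],[0,0,0.001,0,0,0,0],[0,0,0,0,0,0,0]])

```text
t: 20.75
eef_pos: [554.2, 352.9, 119.3]
tcp_rot: [3.141, 0.4, -2.674]
ft_force: [0.3, 1.2, -0.1]
opening: 0.245
```

```bash
python3 wh.py 119 y
```

```text
t 20.75 pos [554.2 352.9 119.3] rot [ 3.141  0.4   -2.674] F [ 0.3  1.2 -0.1] op 0.245 q [ 0.47  0.56  1.85  0.    0.32 -1.57]
rotvec tool [-0.002  0.003 -0.002]
shift tool now m [-0.0034 -0.0002  0.0018]  in target frame [-0.0034 -0.0002  0.0018]
```

View pics/y.png

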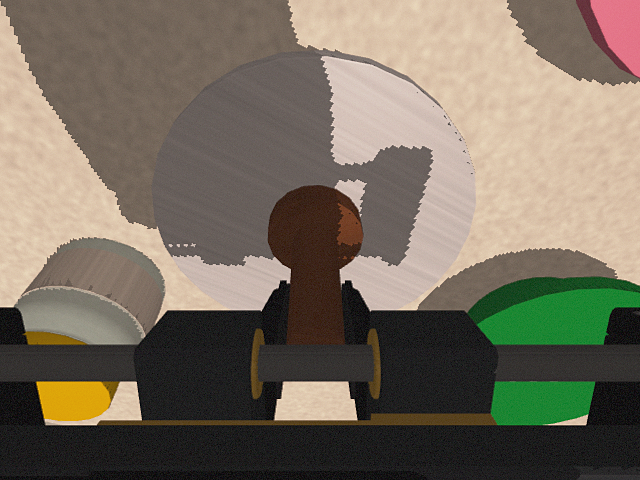

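>>> play_rows(moves=[[0.001,0,0.002,0,0,0,0],[0,0,0,0,0,0,0]])

```text
t: 21.05
eef_pos: [555.3, 353.3, 119.4]
tcp_rot: [-3.142, 0.405, -2.674]
ft_force: [-0.9, -0.1, -0.8]
opening: 0.246
```

```bash
python3 wh.py 119
```

```text
t 21.05 pos [555.3 353.3 119.4] rot [-3.142  0.405 -2.674] F [-0.9 -0.1 -0.8] op 0.246 q [ 0.47  0.56  1.85  0.    0.32 -1.57]
rotvec tool [-0.002  0.008 -0.002]
shift tool now m [-0.0024 -0.      0.0015]  in target frame [-0.0024 -0.      0.0015]
```

>>> play_rows(moves=[[0.001,0,0.002,0,0.008,0,0]])

```text
t: 21.15
eef_pos: [555.9, 353.6, 118.8]
tcp_rot: [-3.141, 0.4, -2.674]
ft_force: [-10.6, -5.7, 30.0]
opening: 0.245
```

```bash
python3 wh.py 119
```

```text
t 21.15 pos [555.9 353.6 118.8] rot [-3.141  0.4   -2.674] F [-10.6  -5.7  30. ] op 0.245 q [ 0.47  0.57  1.85  0.    0.33 -1.57]
rotvec tool [-0.002  0.003 -0.002]
shift tool now m [-0.002   0.      0.0006]  in target frame [-0.002  -0.      0.0006]
```

Contact is confirmed at 30 N. I relax and check the centring before releasing.

>>> play_rows(moves=[[0,0,-0.001,0,0,0,0],[0,0,0,0,0,0,0]])

```text
t: 21.35
eef_pos: [555.7, 353.5, 119.9]
tcp_rot: [-3.142, 0.4, -2.674]
ft_force: [0.1, 0.7, -2.1]
opening: 0.247
```

```bash
cat > cen.py <<'E'
from h import *
from cell import *
from scipy.optimize import least_squares
show(state())
w=read_camera("wrist"); im=w["img"]
hsv=cv2.cvtColor(cv2.medianBlur(im,5),cv2.COLOR_RGB2HSV)
m=(hsv[...,1]<46).astype(np.uint8)*255
m[270:]=0; m=cv2.morphologyEx(m,cv2.MORPH_CLOSE,np.ones((9,9))); m=cv2.morphologyEx(m,cv2.MORPH_OPEN,np.ones((9,9)))
q=max(cv2.findContours(m,cv2.RETR_EXTERNAL,cv2.CHAIN_APPROX_NONE)[0],key=cv2.contourArea)[:,0,:]
q=np.array([p for p in q if p[1]<235 and not(240<p[0]<390 and p[1]>160)])
def circ(q,z,r0):
    P=np.array([onz(w,u,v,z)[:2] for u,v in q])
    g=least_squares(lambda p:np.hypot(P[:,0]-p[0],P[:,1]-p[1])-r0,[557,354],loss="soft_l1"); return g.x.round(1),np.median(abs(g.fun)).round(2)
print("wheel",circ(q,50,90))
b=((hsv[...,1]>110)&(hsv[...,0]<12)).astype(np.uint8)*255; b[:150]=0;b[280:]=0;b[:,:255]=0;b[:,375:]=0
b=cv2.morphologyEx(b,cv2.MORPH_OPEN,np.ones((5,5)))
f=max(cv2.findContours(b,cv2.RETR_EXTERNAL,cv2.CHAIN_APPROX_NONE)[0],key=cv2.contourArea)[:,0,:]
f1=np.array([p for p in f if p[1]<225]); print("foot bottom rim",circ(f1,50,26))
E
python3 cen.py
```

```text
t 21.35 pos [555.7 353.5 119.9] rot [-3.142  0.4   -2.674] F [ 0.1  0.7 -2.1] op 0.247 q [ 0.47  0.56  1.85  0.    0.33 -1.57]
wheel (array([554.3, 351.2]), np.float64(0.83))
foot bottom rim (array([556.6, 353.9]), np.float64(0.71))
```

>>> play_rows(moves=[[0.003,0,-0.002,0,0,0,0],[0,0,0,0,0,0,0],[0.001,0,0.001,0,0,0,0],[0,0,0,0,0,0,0]])

```text
t: 21.8
eef_pos: [551.8, 351.6, 119.0]
tcp_rot: [-3.142, 0.401, -2.674]
ft_force: [0.5, 1.0, -1.5]
opening: 0.249
```

```bash
python3 cen.py
```

```text
t 21.8 pos [551.8 351.6 119. ] rot [-3.142  0.401 -2.674] F [ 0.5  1.  -1.5] op 0.249 q [ 0.47  0.56  1.86  0.    0.32 -1.57]
wheel (array([554.1, 351.1]), np.float64(0.89))
foot bottom rim (array([552.1, 351. ]), np.float64(0.37))
```

>>> play_rows(moves=[[-0.001,0,0.001,0,0,0,0],[0,0,0.001,0,0,0,0]])

```text
t: 22.05
eef_pos: [553.0, 352.3, 119.1]
tcp_rot: [-3.141, 0.401, -2.674]
ft_force: [-9.3, -5.0, 17.8]
opening: 0.245
```

```bash
python3 cen.py
```

```text
t 22.05 pos [553.  352.3 119.1] rot [-3.141  0.401 -2.674] F [-9.3 -5.  17.8] op 0.245 q [ 0.47  0.56  1.86  0.    0.32 -1.57]
wheel (array([554.1, 351.2]), np.float64(0.84))
foot bottom rim (array([552.3, 351.2]), np.float64(0.23))
```

In contact at 18 N and within 2 mm of the centre. I relax, then release and back out along the tool axis.

>>> play_rows(moves=[[0,0,0,0,0,0,0],[0,0,0,0,0,0,28],[0,0,0,0,0,0,35],[0,0,0,0,0,0,50],[0,0,0,0,0,0,60],[0,0,0,0,0,0,60]])

```text
t: 22.7
eef_pos: [553.0, 352.3, 118.7]
tcp_rot: [-3.142, 0.401, -2.674]
ft_force: [0.2, 0.3, 0.3]
opening: 0.548
```

```bash
python3 wh.py 119 z
```

```text
t 22.7 pos [553.  352.3 118.7] rot [-3.142  0.401 -2.674] F [0.2 0.3 0.3] op 0.548 q [ 0.47  0.56  1.86  0.    0.32 -1.57]
rotvec tool [-0.002  0.004 -0.002]
shift tool now m [-0.0049 -0.0001  0.0017]  in target frame [-0.0049 -0.0002  0.0017]
```

View pics/z.png

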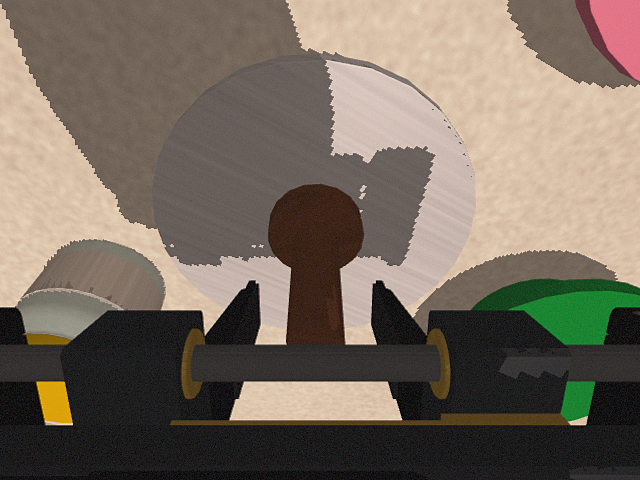

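The fingers are clear of the stem on both sides and the stamp stands upright. I retract.

>>> play_rows(moves=[[0,0,-0.01,0,0,0,60],[0,0,-0.02,0,0,0,60],[0,0,-0.03,0,0,0,60],[0,0,-0.035,0,0,0,60],[0,0,-0.035,0,0,0,60],[0,0,-0.03,0,0,0,60],[0,0,0,0,0,0,60]])

```text
t: 23.5
eef_pos: [493.7, 322.3, 274.1]
tcp_rot: [-3.141, 0.4, -2.674]
ft_force: [1.4, -0.1, 0.2]
opening: 0.596
```

```bash
python3 wh.py 119 A; python3 - <<'E'
from h import *
from cell import *
c=read_camera("top"); cv2.imwrite("pics/A_top.png",cv2.resize(c["img"][160:310,100:480,::-1],None,fx=2.1,fy=2.1))
E
```

```text
t 23.5 pos [493.7 322.3 274.1] rot [-3.141  0.4   -2.674] F [ 1.4 -0.1  0.2] op 0.596 q [ 0.47  0.27  1.85  0.    0.62 -1.57]
rotvec tool [-0.002  0.003 -0.002]
shift tool now m [-5.500e-03 -1.000e-04  1.708e-01]  in target frame [-0.0061 -0.0005  0.1708]
```

View pics/A.png

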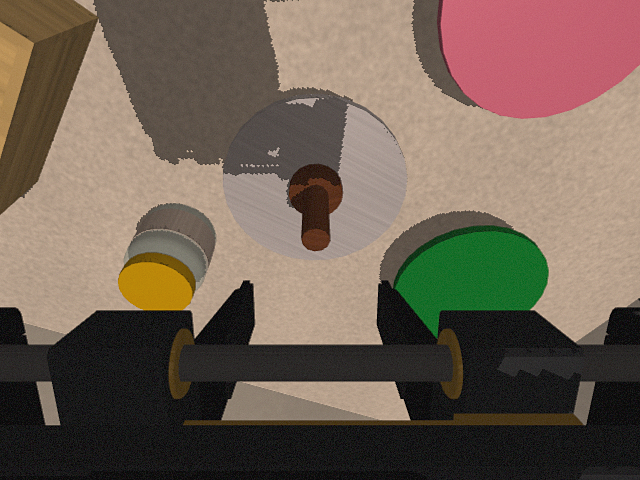

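View pics/As.png

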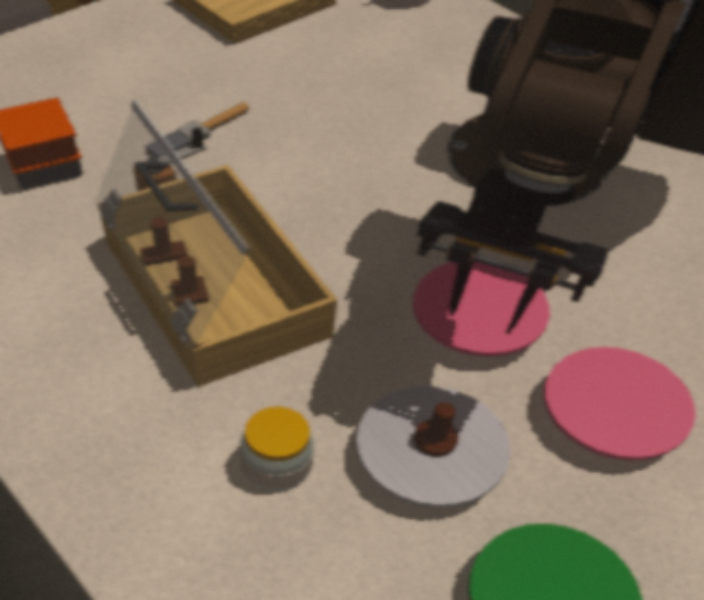

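View pics/A_top.png

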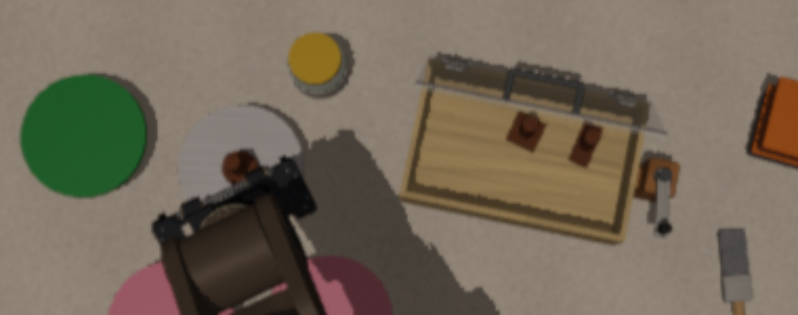

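Final views: the stamp stands upright at the disc's centre, top crop (240,166) against a wheel centre of about (240,165). The square and oblong stamps are still in the chest, the lid is open, and the lever points to the front. I hand in.

```bash
python3 - <<'E'
from cell import *
print(job_done())
E
```

```text
the job is handed in; nothing more can be done
None
```

The round stamp is standing upright on the metal banding wheel, and I handed the job in at about 24 s of the 64 s allowed. I swung the clamp lever to its end stop and lifted the lid to its stop at about 66°. Then I leaned in from the front, took the stamp by its stem and set it on the wheel.

**Last checks:**
- **Placement:** In the wrist view the foot was within about 2 mm of the wheel's centre; the last top and scene views also show it close to the middle.
- **Everything else:** The lid is still open, the lever is at its end, and the square and oblong stamps are in the chest. The jar, tubs and brush look unmoved, and the robot is touching nothing.

**What went wrong or disagreed:**
- **Lever:** My grip slipped off the knob partway round, so I pushed it the rest of the way with closed fingers. The force reached about 36 N at the stop.
- **Wheel centre:** The three cameras disagreed by up to about 7 mm. Measured against the average of the three instead, the stamp could be about 4 mm off centre.
- **Setting down:** To feel for contact I briefly pressed the held stamp onto the wheel with about 30 N, then about 18 N. I relaxed both times before letting go.

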